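# Close down the photometer bench

## Robot

A 6-joint arm with a two-finger parallel gripper is mounted at the origin on the work surface. World frame = base frame: x ahead of the robot, y to its left, z up, the work surface at z = 0. Lengths are in mm, angles in degrees, forces in N, time in s.
With the tool pointing down it reaches from about 325 to 750 mm from the base axis. Payload 7.6 kg.
Tool frame: the origin (TCP) lies midway between the tips of the shut fingers; the grasp point (between the pads) lies behind it (r.grip_point_offset is the x of the grasp point in the tool frame, in mm); x points along the fingers, z is the direction in which the jaws open and shut, and the axes are right-handed (so a half turn about x gives the same grasp; the last joint's range is limited). The gripper opens to 85 mm and grips with 20 to 120 N. Pads are 22 mm wide; open, the fingers measure 114 mm over their backs; the gripper's body (76 mm by 85 mm) begins 54 mm behind the grasp point. The pads swing forward as they close: fully open they stand 13 mm farther back than shut.
Start: joints at [-78.341, 2.991, 80.254, -0, 96.75, -4.028], TCP at [141.98, -505.458, 231.323] pointing down, gripper open.
Joint ranges: [-166.34, 166.34], [-52.06, 124.39], [6.96, 135.62], [-60.46, 240.46], [14.63, 156.25], [-167.68, 167.68]. Speed limits (degrees/s): [147.25, 147.25, 172.46, 180, 180, 180].

## Interface

Orientations are given as a 3x3 rotation matrix whose columns are the frame's x, y, z axes.
In Python, from rig import r gives the robot as it stands.
- The arm moves only by the shell command python3 -m creep 'ROWS'. ROWS is a JSON object of lists of equal length, an entry for each row: "linear": the shift along the tool's x, y, z in m, a list of three; "twist": the turn about the tool's x in degrees; "claw": the finger opening in m, from 0 to 0.0854. A call has 1 to 20 rows; each row shifts and turns the commanded pose from where the row before left it, along the tool's axes as they then stand; what a row does not reach is not made up. A row lasts 1/12 s, in which the tool goes at most 41.7 mm and 7.16 degrees, less where a joint would pass 70% of its speed; a pose out of reach is approached as far as the arm can. A call is refused whole if a number of a shift passes 0.0417 or a number of a turn 7.16, either way. A call with a gripper value outside its range is refused whole. The fingers move at their own pace and stop on an object; the grip force is fixed at half the most. Time passes only in rows, so rows that do not move let the fingers close. It gives the time, the measured TCP pose, the force and the opening at its end, in the units of the state.
- r.read_state(): the state, without advancing time (a new reading comes with each control period).
- r.capture(name): name is "scene" or "top" or "wrist"; returns the picture (384x512x3 uint8, red, green, blue); there is no depth.
- r.camera_params(name): a dict with "fx", "fy", "cx", "cy" (pixels), "k1" (the pictures are not rectified: a ray, as slopes to the right and down, at radius r is drawn at 1 + k1 r^2 times it, then the intrinsics apply), "rvec" (rotation vector, rad) and "tvec" (3), from world to camera coordinates, as OpenCV has them. Camera axes: x right, y down, z forward; pixel columns grow to the right and rows downward; lengths in mm; the calibration is good to about 2 mm. A picture is of the moment at which its call begins: read the wrist's pose just before it. camera_params takes no time and is no camera call; for the wrist camera it gives the pose at the moment of the call.
- r.job_done(): hands the job in, once; it reports no verdict.
Trained networks look in the newest picture that a camera, given by its name, has taken for a name from the list of things; names that differ only in an ending like _2 or _b are one class to them, and where a whole thing is asked for, a point or a joint stands for the part that bears it (a point fixed in the world has none). Each returns a list of dicts, best first, with "conf" (0 to 1); they miss things now and then, are a little off and sometimes report something else, mostly with a low value. They report only what shows in the picture. A call takes as long as a camera call. They do not tell look-alikes from the thing itself.
- r.find_in(camera, thing): "position" ([x, y, z] in mm, in the coordinates of the camera as it stood for that picture, good to about 4 mm: the middle of the surface that is visible of it).
The state is a dict: "time_s": time; "qpos": joint angles; "qvel": joint speeds; "effort": joint torques, N m; "tool_pos": TCP position; "tool_rot": TCP orientation; "ft_force": force on the tool from outside, world axes, zero at the start; "torque": the same for the moment, N m; "width": finger opening in mm.
Only numpy, scipy, OpenCV 4.12 (cv2) and the standard library are available. Lean on these libraries where they do the work, as an engineer would, in place of code of your own. Each camera call takes 0.05 s, during which the arm holds its last target.

## Task

Close down the photometer bench for the evening: throw every crumpled wipe into the grey waste bin, and nest the three vessels upright where the blue dish stands, the white beaker in the blue dish and the tall amber beaker in the white one, tipping none over. Only then shut the instrument down at its control box: press the keys fully down one at a time in the order green, blue, green, red, letting each spring back before the next. Never press the yellow key, and leave the jars, wash bottle, tube rack, white box and petri dishes where they stand.

Things in the scene. Friction and masses are not known exactly. Their poses are not given: they have to be found in the camera images.
- wipe1: crumpled white paper wipe, a firm lump 62 (own x) x 44 (own y) x 42 (own z) mm, 20 g, lying on the bench; origin at its centre. Three or four wipes are present
- wipe2: crumpled white paper wipe, a firm lump 62 (own x) x 44 (own y) x 42 (own z) mm, 20 g, lying on the bench; origin at its centre. Three or four wipes are present
- wipe3: crumpled white paper wipe, a firm lump 62 (own x) x 44 (own y) x 42 (own z) mm, 20 g, lying on the bench; origin at its centre. Three or four wipes are present
- wipe4: crumpled white paper wipe, a firm lump 62 (own x) x 44 (own y) x 42 (own z) mm, 20 g, lying on the bench; origin at its centre. Three or four wipes are present
- dish: low round blue dish, outer diameter 110 mm, height 50 mm, wall 4 mm, floor 5 mm thick; open upward; origin at the centre of its underside, z up
- wide_beaker: white straight-sided beaker, outer diameter 68 mm, height 75 mm, wall 4 mm, floor 5 mm thick, 160 g; origin at the centre of its underside, z up; it can be gripped across the outside near the rim
- narrow_beaker: amber straight-sided tall beaker, outer diameter 46 mm, height 100 mm, wall 4 mm, floor 5 mm thick, 110 g; origin at the centre of its underside, z up
- bin: grey open-topped square waste bin fixed to the bench, 180 x 180 mm outside, 100 mm high, wall and floor 5 mm; origin at the centre of its underside
- console: light grey control box of the photometer fixed to the bench, 170 (own x) x 150 (own y) x 45 mm high, with four spring keys on its flat top and a teal display strip at its far (+x) edge; origin at the centre of its underside
- key_green (a joint): travel of the green key in m: 0 up, 0.006 fully down; it springs back, and fully down takes about 5 N
- key_green_top (a point): centre of the top of the green key, a round cap 28 mm in diameter standing 10 mm above its 44 mm black collar; pressed straight down. The four keys stand in a square 62 to 64 mm apart, and which colour is where varies
- key_blue (a joint): travel of the blue key in m: 0 up, 0.006 fully down; it springs back, and fully down takes about 5 N
- key_blue_top (a point): centre of the top of the blue key, a round cap 28 mm in diameter standing 10 mm above its 44 mm black collar; pressed straight down. The four keys stand in a square 62 to 64 mm apart, and which colour is where varies
- key_red (a joint): travel of the red key in m: 0 up, 0.006 fully down; it springs back, and fully down takes about 5 N
- key_red_top (a point): centre of the top of the red key, a round cap 28 mm in diameter standing 10 mm above its 44 mm black collar; pressed straight down. The four keys stand in a square 62 to 64 mm apart, and which colour is where varies
- key_yellow (a joint): travel of the yellow key in m: 0 up, 0.006 fully down; it springs back, and fully down takes about 5 N
- key_yellow_top (a point): centre of the top of the yellow key, a round cap 28 mm in diameter standing 10 mm above its 44 mm black collar; pressed straight down. The four keys stand in a square 62 to 64 mm apart, and which colour is where varies
- jar1: bystander: clear jar with blue cap, 44 mm diameter, 60 mm high; origin at the centre of its underside
- jar2: bystander: amber jar with black cap, 44 mm diameter, 60 mm high; origin at the centre of its underside
- wash_bottle: bystander: white wash bottle, 70 mm diameter, 205 mm high with its spout; origin at the centre of its underside
- tube_rack: bystander: blue test-tube rack, 70 x 200 mm, 132 mm high; origin at the centre of its underside
- cuvette_box: bystander: white box, 100 x 130 x 50 mm high; origin at the centre of its underside
- petri_stack: bystander: clear stack of petri dishes, 90 mm diameter, 45 mm high; origin at the centre of its underside
Mind the look-alikes: they are no part of the job. Leave any turquoise look-alike of the wide_beaker alone.

How it is judged (in metres and radians):
On the way, in this order (a step that is already met when the one before it is completed fails the run):
1. all wipes lie in the bin and the vessels are nested (x of wipe1 in the frame of bin between -0.085 and 0.085 m and y of wipe1 in the frame of bin between -0.085 and 0.085 m and z of wipe1 in the frame of bin between 0 and 0.1 m and x of wipe2 in the frame of bin between -0.085 and 0.085 m and y of wipe2 in the frame of bin between -0.085 and 0.085 m and z of wipe2 in the frame of bin between 0 and 0.1 m and x of wipe3 in the frame of bin between -0.085 and 0.085 m and y of wipe3 in the frame of bin between -0.085 and 0.085 m and z of wipe3 in the frame of bin between 0 and 0.1 m and x of wipe4 in the frame of bin between -0.085 and 0.085 m and y of wipe4 in the frame of bin between -0.085 and 0.085 m and z of wipe4 in the frame of bin between 0 and 0.1 m and horizontal distance between wide_beaker and dish below 0.022 m and z of wide_beaker in the frame of dish between 0 and 0.015 m and angle between each of wide_beaker, narrow_beaker, dish's own z axis and vertical below 0.15 rad and horizontal distance between narrow_beaker and wide_beaker below 0.012 m and z of narrow_beaker in the frame of wide_beaker between 0 and 0.015 m and height (world z) of dish below 0.01 m and linear speed of each of wipe1, wipe2, wipe3, wipe4, dish, wide_beaker, narrow_beaker below 0.03 m/s), for 0.2 s.
2. the green key is fully down (first press), no other key down (value of joint key_green above 0.0045 m and value of joint each of key_blue, key_red, key_yellow below 0.002 m), for 0.05 s.
3. the blue key is fully down (second press), no other key down (value of joint key_blue above 0.0045 m and value of joint each of key_green, key_red, key_yellow below 0.002 m), for 0.05 s.
4. the green key is fully down (third press), no other key down (all of step 2), for 0.05 s.
5. the red key is fully down (last press), no other key down (value of joint key_red above 0.0045 m and value of joint each of key_green, key_blue, key_yellow below 0.002 m), for 0.05 s.
At the end, for the whole second after the job is handed in: Every wipe is in the bin below its rim; the dish is upright on the bench under 80 mm from its start; the white beaker on its floor within 22 mm of centre, the amber one on the white one's floor within 12 mm, both tilted under 0.15 rad; keys up, all at rest (all of step 1 and value of joint each of key_green, key_blue, key_red, key_yellow below 0.002 m and distance of dish from where it was at the start of the episode below 0.08 m); the robot touches nothing.
It fails at once if the yellow key is pressed (value of joint key_yellow above 0.003 m).
It fails at once if two keys are pressed together (value of joint each of key_green, key_blue above 0.003 m or value of joint each of key_green, key_red above 0.003 m or value of joint each of key_blue, key_red above 0.003 m).
It fails at once if a beaker or the dish is tipped over (angle between any of dish, wide_beaker, narrow_beaker's own z axis and vertical above 0.7 rad).
It fails at once if a bystander (jar, wash bottle, tube rack, cuvette box or petri dishes) is moved more than 40 mm or knocked over (distance of any of jar1, jar2, wash_bottle, tube_rack, cuvette_box, petri_stack from where it was at the start of the episode above 0.04 m or angle between any of jar1, jar2, wash_bottle, tube_rack, cuvette_box, petri_stack's own z axis and vertical above 0.5 rad).
Of wipe1, wipe2, wipe3, wipe4 only 3 to 4 are there at a start; the rules pass over those that are not, and their reading is None.
At some moment in a run one of wipe1, wipe2, wipe3, wipe4 may be knocked a few centimetres aside while the robot is not near it.
It also fails if it takes over 200 s, if anything falls off the work surface, if the arm or the gripper's body presses on something with over 40 N, if the wrist force passes 120 N, or if a joint passes its speed limit or range.

## Working session

There is one attempt and no reset: what is moved stays moved. The work goes in short steps, Python scripts to look and compute and a shell command to move; the robot and the scene stay as the last step left them, time stands still between calls to the robot, and variables do not carry over. Pictures are saved under pics/ and viewed, and the job is handed in when it is done.

```bash
ls; mkdir -p pics; cat > h.py <<'E'
import numpy as np, cv2
from rig import r
def snap(cam,fn,crop=None,scale=1):
    im=r.capture(cam)
    o=im
    if crop: x0,y0,x1,y1=crop; o=im[y0:y1,x0:x1]
    if scale!=1: o=cv2.resize(o,None,fx=scale,fy=scale,interpolation=cv2.INTER_CUBIC)
    cv2.imwrite('pics/'+fn,cv2.cvtColor(o,cv2.COLOR_RGB2BGR)); return im
def RT(p): 
    R,_=cv2.Rodrigues(np.array(p['rvec'],float)); return R,np.array(p['tvec'],float).ravel()
def c2w(p,x):
    R,t=RT(p); return R.T@(np.array(x)-t)
def w2px(p,X):
    R,t=RT(p); c=R@np.array(X,float)+t; u,v=c[0]/c[2],c[1]/c[2]; s=1+p['k1']*(u*u+v*v)
    return np.array([p['fx']*u*s+p['cx'],p['fy']*v*s+p['cy']])
def px2w(p,uv,z):
    R,t=RT(p); d=np.array([(uv[0]-p['cx'])/p['fx'],(uv[1]-p['cy'])/p['fy']]); q=d.copy()
    for _ in range(30): q=d/(1+p['k1']*(q@q))
    ray=R.T@np.array([q[0],q[1],1]); o=-R.T@t
    return o+ray*(z-o[2])/ray[2]
E
python3 - <<'E'
from h import *
for c in('scene','top'):
    snap(c,c+'0.png',scale=1.5)
    p=r.camera_params(c); R,t=RT(p); print(c,-R.T@t,p['fx'],p['k1'])
    for n in ['wipe1','dish','wide_beaker','narrow_beaker','bin','console','key_green_top','key_blue_top','key_red_top','key_yellow_top','jar1','jar2','wash_bottle','tube_rack','cuvette_box','petri_stack']:
        for d in r.find_in(c,n): w=c2w(p,d['position']); print(n,round(d['conf'],2),w.round(),w2px(p,w).round())
s=r.read_state(); print(s, r.grip_point_offset)
E
```

```text
pics
scene [ 970.79680054 -751.87042824  774.81544086] 347.9371800431553 -0.05127127417975273
wipe1 0.83 [450. -69.  36.] [210. 194.]
wipe1 0.83 [ 440. -169.   39.] [189. 211.]
wipe1 0.61 [447. 160.  33.] [244. 158.]
dish 0.59 [655. 177.  26.] [298. 173.]
wide_beaker 0.95 [ 669. -173.   47.] [256. 236.]
wide_beaker 0.91 [ 553. -183.   48.] [218. 225.]
narrow_beaker 0.84 [661. -21.  66.] [276. 198.]
bin 0.69 [448. 160.  34.] [244. 158.]
bin 0.64 [518. 341.  56.] [282. 134.]
console 0.9 [ 494. -410.   46.] [150. 275.]
console 0.62 [448. 161.  32.] [244. 158.]
key_green_top 0.47 [ 409. -377.   65.] [132. 249.]
key_blue_top 0.41 [ 423. -439.   66.] [119. 268.]
key_red_top 0.56 [ 706. -352.   45.] [235. 291.]
key_red_top 0.41 [ 471. -362.   63.] [154. 254.]
key_yellow_top 0.59 [ 484. -426.   64.] [141. 274.]
key_yellow_top 0.53 [ 409. -375.   69.] [132. 248.]
jar1 0.69 [553. -88.  44.] [235. 206.]
jar1 0.68 [552.  70.  37.] [258. 179.]
jar2 0.69 [553. -88.  44.] [235. 206.]
jar2 0.68 [552.  70.  37.] [258. 179.]
wash_bottle 0.83 [795. 117.  95.] [334. 178.]
wash_bottle 0.39 [556.  68.  39
[... 1311 characters left out ...]
,
        9.67485136e+01, -4.02868252e+00]), 'qvel': array([ 0.01054687,  0.09784102,  0.09972564, -0.09792575,  0.0591302 ,
       -0.09247789]), 'effort': array([ 1.67021699e-04, -3.81531286e+01, -3.60308361e+01, -3.16524824e-05,
        2.00343475e-04, -2.50452229e-05]), 'tool_pos': array([ 141.99013133, -505.46006886,  231.34014971]), 'tool_rot': array([[ 4.57699403e-05,  9.62744637e-01,  2.70412207e-01],
       [-1.38250534e-04,  2.70412210e-01, -9.62744627e-01],
       [-9.99999989e-01,  6.68013225e-06,  1.45476711e-04]]), 'ft_force': array([-0.24664353, -0.59798018,  0.15099769]), 'torque': array([ 0.0368816 , -0.02059048, -0.0149084 ]), 'width': 85.49549602426822} -18.700000000000003
```

View pics/top0.png

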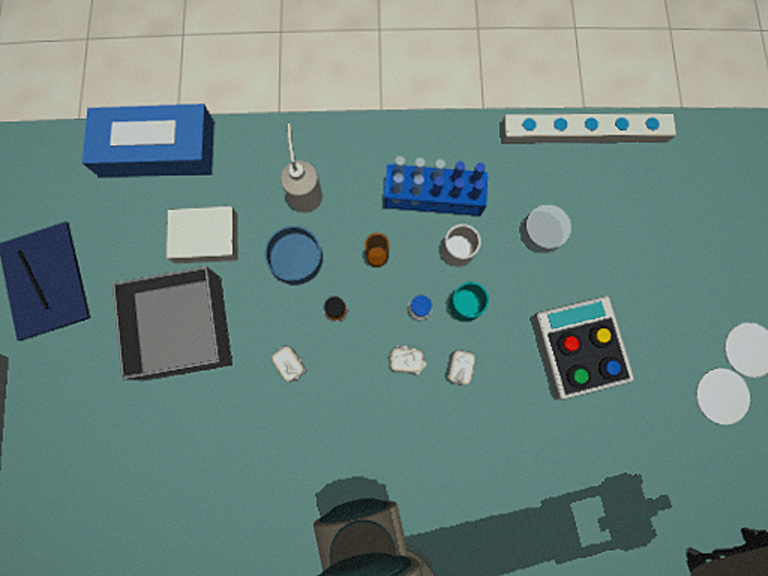

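View pics/scene0.png

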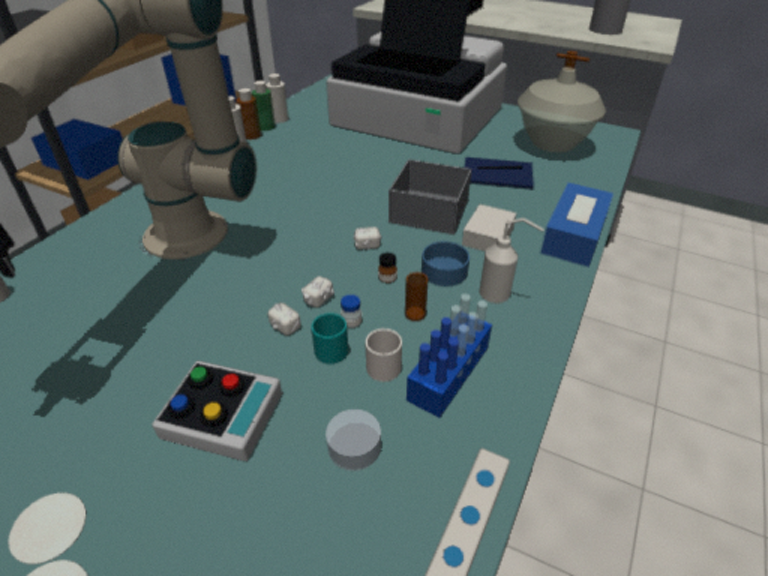

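The top view shows three wipes at (192,242), (271,240) and (307,244), and I see no fourth. The nearest look-alike to the white beaker at (307,162) is the turquoise beaker at (312,200), which I leave alone. The amber beaker at (251,166) resembles the amber jar with the black cap at (223,205). Wipes could be confused with the white box at (134,155). The keys are red (381,229), yellow (402,224), green (387,251) and blue (409,245). I'll turn to square and hover over the wipes.

```bash
python3 -m creep '{"linear":[[0,0,0],[0,0,0],[0,0,0],[-0.005,0.0213,-0.0318],[-0.005,0.0213,-0.0318],[-0.005,0.0213,-0.0318],[-0.005,0.0213,-0.0318],[-0.005,0.0213,-0.0318],[-0.005,0.0213,-0.0318],[-0.005,0.0213,-0.0318],[-0.005,0.0213,-0.0318],[-0.005,0.0213,-0.0318],[-0.005,0.0213,-0.0318],[-0.005,0.0213,-0.0318],[-0.005,0.0213,-0.0318],[-0.005,0.0213,-0.0318],[-0.005,0.0213,-0.0318]],"twist":[5.23,5.23,5.23,0,0,0,0,0,0,0,0,0,0,0,0,0,0],"claw":[0.0854,0.0854,0.0854,0.0854,0.0854,0.0854,0.0854,0.0854,0.0854,0.0854,0.0854,0.0854,0.0854,0.0854,0.0854,0.0854,0.0854]}'
cat >> h.py <<'E'
def st():
    s=r.read_state(); R=s['tool_rot']; print('t',round(s['time_s'],2),'tcp',s['tool_pos'].round(1),'yaw',round(float(np.degrees(np.arctan2(R[1,1],R[0,1]))),2),'down',R[:,0].round(3),'F',s['ft_force'].round(1),'w',round(s['width'],1)); return s
def look(names,cam='wrist'):
    p=r.camera_params(cam)
    for n in names:
        for d in r.find_in(cam,n): w=c2w(p,d['position']); print(n,round(d['conf'],2),w.round(),w2px(p,w).round())
    return p
E
python3 - <<'E'
from h import *
st(); p=r.camera_params('wrist'); R,t=RT(p); print(-R.T@t, R[2])
snap('wrist','w0.png',scale=1.5); look(['wipe1','jar1'])
E
```

```text
time_s: 3.12
tool_pos: [440.9, -58.3, 301.8]
tool_rot: [[0.001, 1.0, 0.0], [-0.0, 0.0, -1.0], [-1.0, 0.001, 0.0]]
ft_force: [1.1, -0.9, 0.5]
width: 85.0
t 3.12 tcp [440.9 -58.3 301.8] yaw 0.01 down [ 0.001 -0.    -1.   ] F [ 1.1 -0.9  0.5] w 85.0
[505.92233569 -57.82068692 445.61623412] [-2.60032265e-01  1.47783876e-04 -9.65599917e-01]
wipe1 0.89 [ 435. -148.   40.] [321. 169.]
wipe1 0.77 [450. -51.  40.] [253. 158.]
wipe1 0.76 [451. 166.  40.] [103. 156.]
jar1 0.96 [546. -78.  66.] [275.  85.]
jar1 0.67 [548.  79.  60.] [152.  84.]
```

View pics/w0.png

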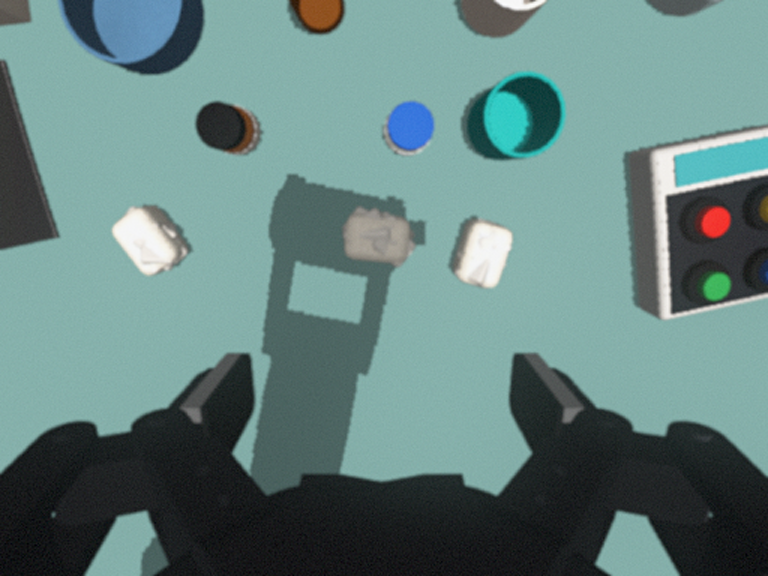

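The wrist view shows wipe A at (99,160), B at (252,158) in the arm's shadow and C at (322,169). The jars are at (150,85) and (273,85). I'll work out each wipe's footprint.

```bash
cat >> h.py <<'E'
def wipes(im,p,boxes,z=25):
    for b in boxes:
        x0,y0,x1,y1=b; s=im[y0:y1,x0:x1].astype(int)
        m=((s[...,0]-s[...,2]*0.9-(s[...,1]-s[...,0])*3)>0).astype(np.uint8)
        m=((s[...,0]>=s[...,1]-3)&(s.sum(2)>200)).astype(np.uint8)
        n,l,stt,_=cv2.connectedComponentsWithStats(m); k=1+np.argmax(stt[1:,4]); ys,xs=np.nonzero(l==k)
        w=np.array([px2w(p,(x+x0,y+y0),z)[:2] for x,y in zip(xs,ys)],np.float32)
        (c,sz,a)=cv2.minAreaRect(w); 
        if sz[0]<sz[1]: a+=90; sz=sz[::-1]
        print('center',np.round(c,1),'mean',w.mean(0).round(1),'size',np.round(sz,1),'long axis deg from world x',round((a+90)%180-90,1))
E
python3 - <<'E'
from h import *
p=r.camera_params('wrist'); im=r.capture('wrist')
wipes(im,p,[(65,130,130,190),(222,130,285,182),(298,140,348,198)])
E
```

```text
center [444.  173.4] mean [443.4 173.9] size [67.1 58. ] long axis deg from world x 33.9
center [445.7 -54.8] mean [445.  -53.5] size [70.  50.8] long axis deg from world x 80.9
center [ 428.2 -157.7] mean [ 428.8 -157.7] size [63.1 49.2] long axis deg from world x -15.8
```

B first: jaws along x, descend while twisting.

```bash
python3 -m creep '{"linear":[[0,0.0046,-0.004],[0.0225,0,0],[0.0225,0,0],[0.0225,0,0],[0.0225,0,0],[0.0225,0,0],[0.0225,0,0],[0.0225,0,0],[0.0225,0,0],[0.0225,0,0],[0.0225,0,0],[0.0225,0,0],[0.0225,0,0],[0.013,0,0],[0.012,0,0],[0,0,0]],"twist":[0,-6.75,-6.75,-6.75,-6.75,-6.75,-6.75,-6.75,-6.75,-6.75,-6.75,-6.75,-6.75,0,0,0],"claw":[0.0854,0.0854,0.0854,0.0854,0.0854,0.0854,0.0854,0.0854,0.0854,0.0854,0.0854,0.0854,0.0854,0.0854,0.0854,0.0854]}'
python3 - <<'E'
from h import *
st();snap('wrist','w1.png',scale=1.2)
E
```

```text
time_s: 4.65
tool_pos: [442.8, -57.0, 3.8]
tool_rot: [[-0.005, 0.159, 0.987], [0.001, 0.987, -0.159], [-1.0, 0.0, -0.005]]
ft_force: [-0.8, 1.2, -0.6]
width: 85.4
t 4.65 tcp [442.8 -57.    3.8] yaw 80.85 down [-0.005  0.001 -1.   ] F [-0.8  1.2 -0.6] w 85.4
```

View pics/w1.png

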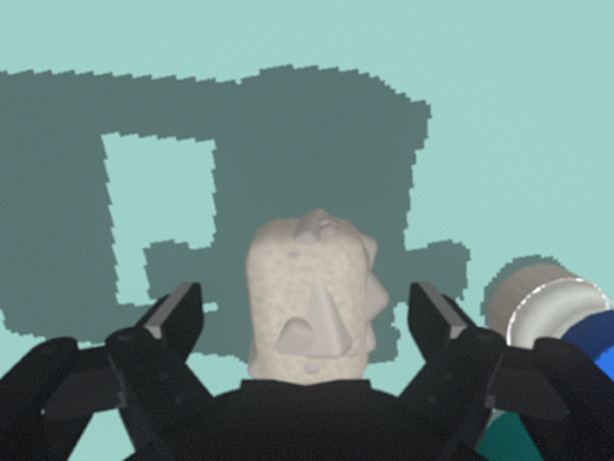

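The wipe sits centred between the pads. Close and lift.

```bash
python3 -m creep '{"linear":[[0,0,0],[0,0,0],[0,0,0],[0,0,0],[0,0,0],[0,0,0],[-0.02,0,0],[-0.04,0,0],[-0.04,0,0],[-0.04,0,0],[-0.04,0,0],[-0.04,0,0]],"twist":[0,0,0,0,0,0,0,0,0,0,0,0],"claw":[0.02,0.02,0.02,0.02,0.02,0.02,0.02,0.02,0.02,0.02,0.02,0.02]}'
python3 - <<'E'
from h import *
st();snap('wrist','w2.png',scale=1.2)
p=r.camera_params('top')
for c in [(116,283),(207,268),(231,363),(124,378)]: print(px2w(p,np.array(c)/1.5,100).round())
p=r.camera_params('scene')
for c in [(391,192),(411,163),(470,170),(462,203)]: print('s',px2w(p,np.array(c)/1.5,100).round())
E
```

```text
time_s: 5.7
tool_pos: [444.3, -56.1, 228.5]
tool_rot: [[0.0, 0.156, 0.988], [-0.0, 0.988, -0.156], [-1.0, -0.0, 0.0]]
ft_force: [1.3, 0.0, -1.0]
width: 43.4
t 5.7 tcp [444.3 -56.1 228.5] yaw 81.0 down [ 0. -0. -1.] F [ 1.3  0.  -1. ] w 43.4
[591. 482. 100.]
[615. 312. 100.]
[440. 263. 100.]
[416. 457. 100.]
s [457. 277. 100.]
s [435. 442. 100.]
s [593. 480. 100.]
s [634. 311. 100.]
```

View pics/w2.png

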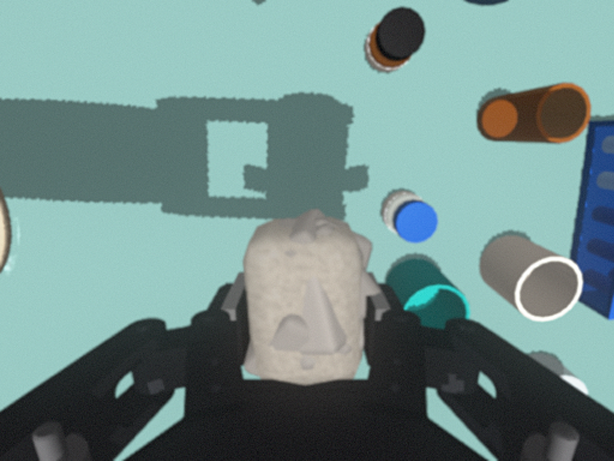

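B is held (width 43.4) and the bin centre works out at about (517,378). Carry it there and lower it into the far half.

```bash
python3 -m creep '{"linear":[[0,0.04,0],[0,0.04,0],[0,0.04,0],[0,0.04,0],[0,0.04,0],[0,0.04,0],[0,0.04,0],[0,0.04,0],[0,0.04,0],[0,0.04,0],[0,0.04,0.001],[0,0.035,0.002],[0,0,0],[0,0,0]],"twist":[0,0,0,0,0,0,0,0,0,0,0,0,0,0],"claw":[0.02,0.02,0.02,0.02,0.02,0.02,0.02,0.02,0.02,0.02,0.02,0.02,0.02,0.02]}'
python3 - <<'E'
from h import *
st();snap('wrist','w3.png',scale=1.2)
E
```

```text
time_s: 6.92
tool_pos: [521.5, 413.9, 223.7]
tool_rot: [[-0.003, 0.154, 0.988], [-0.002, 0.988, -0.154], [-1.0, -0.002, -0.002]]
ft_force: [0.1, -0.3, 0.9]
width: 43.3
t 6.92 tcp [521.5 413.9 223.7] yaw 81.14 down [-0.003 -0.002 -1.   ] F [ 0.1 -0.3  0.9] w 43.3
```

View pics/w3.png

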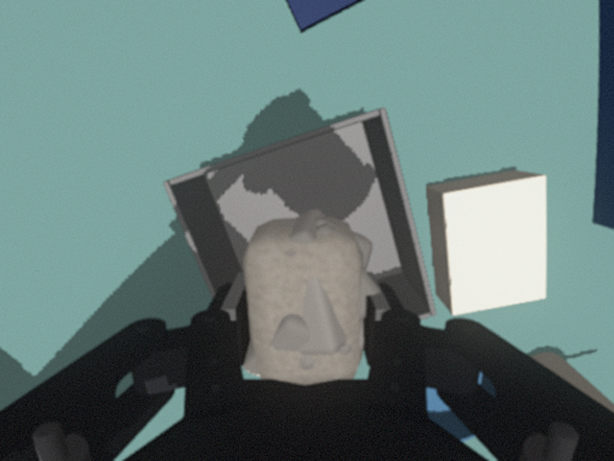

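```bash
python3 - <<'E'
from h import *
p=r.camera_params('wrist')
c=[px2w(p,np.array(c)/1.2,100) for c in [(165,183),(383,110),(433,315)]]
print(np.round(c,1)); print(((c[0]+c[2])/2).round(1), np.linalg.norm(c[0]-c[1]),np.linalg.norm(c[2]-c[1]))
E
```

```text
[[417.  461.8 100. ]
 [591.7 489.  100. ]
 [618.4 313.  100. ]]
[517.7 387.4 100. ] 176.737956693723 177.96729052438863
```

Bin centre is (517.7,387.4), turned by +8.8°. Align, lower, release.

```bash
python3 -m creep '{"linear":[[0,0.011,-0.012],[0.01,0,0],[0.02,0,0],[0.03,0,0],[0.03,0,0],[0.03,0,0],[0.025,0,0],[0,0,0],[0,0,0],[0,0,0],[0,0,0],[-0.04,0,0],[-0.04,0,0],[-0.04,0,0],[-0.04,0,0],[-0.03,0,0]],"twist":[0,-5.9,-5.9,-5.9,0,0,0,0,0,0,0,0,0,0,0,0],"claw":[0.02,0.02,0.02,0.02,0.02,0.02,0.02,0.07,0.07,0.07,0.07,0.07,0.07,0.07,0.07,0.07]}'
python3 - <<'E'
from h import *
st();im=snap('wrist','w4.png',scale=1.2); look(['wipe1','bin'])
E
```

```text
time_s: 8.3
tool_pos: [512.2, 425.3, 278.5]
tool_rot: [[0.007, -0.151, 0.988], [0.005, 0.989, 0.151], [-1.0, 0.004, 0.007]]
ft_force: [0.2, 0.5, 0.4]
width: 69.9
t 8.3 tcp [512.2 425.3 278.5] yaw 98.69 down [ 0.007  0.005 -1.   ] F [0.2 0.5 0.4] w 69.9
wipe1 0.89 [509. 426.  55.] [249. 168.]
wipe1 0.63 [452. 192.  39.] [192. 306.]
bin 0.9 [530. 379.  14.] [258. 196.]
```

View pics/w4.png

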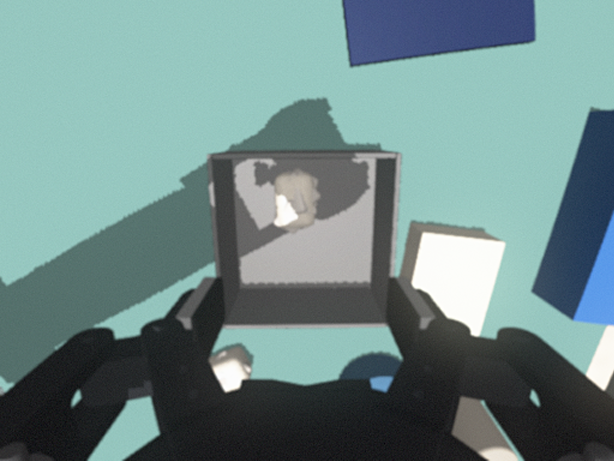

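B lies in the bin. Next, hover over A near (446,180).

```bash
python3 -m creep '{"linear":[[0,-0.0326,-0.0137],[0,-0.0326,-0.0137],[0,-0.0326,-0.0137],[0,-0.0326,-0.0137],[0,-0.0326,-0.0137],[0,-0.0326,-0.0137],[0,-0.0326,-0.0137],[0,0,0],[0,0,0],[0,0,0],[0,0,0],[0,0,0],[0,0,0],[0,0,0],[0,0,0],[0,0,0],[0,0,0],[0,0,0]],"twist":[0,0,0,0,0,0,0,6.47,6.47,6.47,6.47,6.47,6.47,6.47,6.47,6.47,6.47,0],"claw":[0.0854,0.0854,0.0854,0.0854,0.0854,0.0854,0.0854,0.0854,0.0854,0.0854,0.0854,0.0854,0.0854,0.0854,0.0854,0.0854,0.0854,0.0854]}'
python3 - <<'E'
from h import *
st();im=snap('wrist','w5.png',scale=1.2); p=look(['wipe1']); wipes(im,p,[(190,100,320,230)])
E
```

```text
time_s: 9.95
tool_pos: [451.4, 185.0, 270.9]
tool_rot: [[-0.0, 0.831, 0.556], [-0.0, 0.556, -0.831], [-1.0, -0.0, -0.0]]
ft_force: [-0.4, -0.3, 0.3]
width: 85.6
t 9.95 tcp [451.4 185.  270.9] yaw 33.77 down [-0. -0. -1.] F [-0.4 -0.3  0.3] w 85.6
wipe1 0.87 [446. 173.  42.] [260. 175.]
wipe1 0.77 [ 453. -143.   28.] [429. 280.]
wipe1 0.56 [502. 414.  46.] [119.  25.]
center [442.6 173.6] mean [442.7 173.7] size [67.1 46.1] long axis deg from world x 38.4
```

View pics/w5.png

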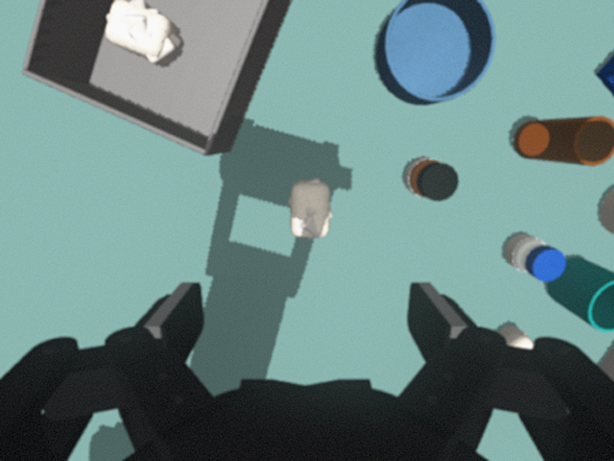

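Wipe A is at (258,173) in the image, world (443,174), long axis 38°. Descend and grip.

```bash
python3 -m creep '{"linear":[[0,-0.0133,0.0047],[0.036,0,0],[0.036,0,0],[0.036,0,0],[0.036,0,0],[0.036,0,0],[0.036,0,0],[0.03,0,0],[0.02,0,0],[0,0,0],[0,0,0],[0,0,0],[0,0,0],[0,0,0],[0,0,0],[-0.02,0,0],[-0.04,0,0],[-0.04,0,0],[-0.04,0,0],[-0.04,0,0]],"twist":[-4,0,0,0,0,0,0,0,0,0,0,0,0,0,0,0,0,0,0,0],"claw":[0.0854,0.0854,0.0854,0.0854,0.0854,0.0854,0.0854,0.0854,0.0854,0.02,0.02,0.02,0.02,0.02,0.02,0.02,0.02,0.02,0.02,0.02]}'
python3 - <<'E'
from h import *
s=st();im=snap('wrist','w6.png',scale=1)
R=s['tool_rot']; print(R.T@(np.array([523.7,348,240])-s['tool_pos']))
E
```

```text
time_s: 11.72
tool_pos: [443.0, 173.6, 188.2]
tool_rot: [[0.002, 0.788, 0.616], [0.0, 0.616, -0.788], [-1.0, 0.001, 0.001]]
ft_force: [0.7, 0.3, -0.6]
width: 44.1
t 11.72 tcp [443.  173.6 188.2] yaw 38.02 down [ 0.002  0.    -1.   ] F [ 0.7  0.3 -0.6] w 44.1
[-51.60842022 171.07100405 -87.60193015]
```

View pics/w6.png

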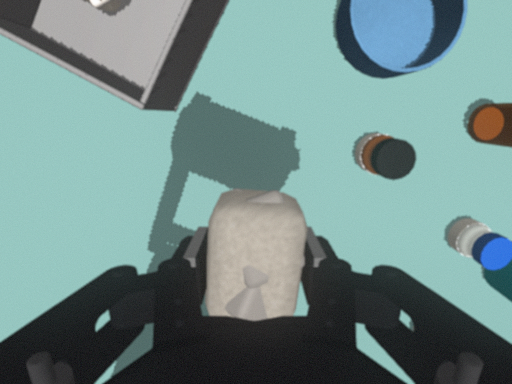

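```bash
python3 -m creep '{"linear":[[-0.0086,0.0285,-0.0146],[-0.0086,0.0285,-0.0146],[-0.0086,0.0285,-0.0146],[-0.0086,0.0285,-0.0146],[-0.0086,0.0285,-0.0146],[-0.0086,0.0285,-0.0146],[0,0,0],[0,0,0],[0,0,0],[0,0,0],[0,0,0],[0,0,0],[0,0,0],[0,0,0],[0,0,0],[0,0,0]],"twist":[0,0,0,0,0,0,-6.75,-6.75,-6.75,-6.75,-6.75,-6.75,-6.75,-6.75,-6.75,0],"claw":[0.02,0.02,0.02,0.02,0.02,0.02,0.02,0.02,0.02,0.02,0.02,0.02,0.02,0.02,0.02,0.02]}'
python3 -c "
from h import *
st()"
```

```text
time_s: 13.1
tool_pos: [524.1, 348.0, 237.4]
tool_rot: [[0.001, -0.157, 0.988], [0.0, 0.988, 0.157], [-1.0, 0.0, 0.001]]
ft_force: [-0.7, -0.5, -0.6]
width: 44.3
t 13.1 tcp [524.1 348.  237.4] yaw 99.01 down [ 0.001  0.    -1.   ] F [-0.7 -0.5 -0.6] w 44.3
```

```bash
python3 -m creep '{"linear":[[0.03,0,0],[0.04,0,0],[0.04,0,0],[0.04,0,0],[0.01,0,0],[0,0,0],[0,0,0],[0,0,0],[0,0,0],[-0.04,0,0],[-0.04,0,0],[-0.04,0,0],[-0.04,0,0],[-0.04,0,0],[0,0,0]],"twist":[0,0,0,0,0,0,0,0,0,0,0,0,0,0,0],"claw":[0.02,0.02,0.02,0.02,0.02,0.07,0.07,0.07,0.07,0.07,0.07,0.07,0.07,0.07,0.07]}'
python3 - <<'E'
from h import *
s=st();im=snap('wrist','w7.png',scale=1)
R=s['tool_rot']; print(R.T@(np.array([435,-150,270])-s['tool_pos']))
E
```

```text
time_s: 14.35
tool_pos: [525.8, 349.1, 290.4]
tool_rot: [[0.017, -0.152, 0.988], [0.01, 0.988, 0.152], [-1.0, 0.007, 0.018]]
ft_force: [0.1, 0.3, 1.5]
width: 69.7
t 14.35 tcp [525.8 349.1 290.4] yaw 98.73 down [ 0.017  0.01  -1.   ] F [0.1 0.3 1.5] w 69.7
[  13.9328935  -479.63701653 -165.79554979]
```

View pics/w7.png

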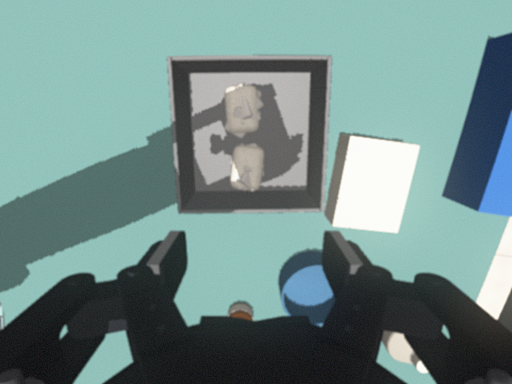

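```bash
python3 -m creep '{"linear":[[0,-0.0343,-0.0118],[0,-0.0343,-0.0118],[0,-0.0343,-0.0118],[0,-0.0343,-0.0118],[0,-0.0343,-0.0118],[0,-0.0343,-0.0118],[0,-0.0343,-0.0118],[0,-0.0343,-0.0118],[0,-0.0343,-0.0118],[0,-0.0343,-0.0118],[0,-0.0343,-0.0118],[0,-0.0343,-0.0118],[0,-0.0343,-0.0118],[0,-0.0343,-0.0118]],"twist":[0,0,0,0,0,0,0,0,0,0,0,0,0,0],"claw":[0.0854,0.0854,0.0854,0.0854,0.0854,0.0854,0.0854,0.0854,0.0854,0.0854,0.0854,0.0854,0.0854,0.0854]}'
python3 -m creep '{"linear":[[0,0,0],[0,0,0],[0,0,0],[0,0,0],[0,0,0],[0,0,0],[0,0,0],[0,0,0],[0,0,0],[0,0,0],[0,0,0],[0,0,0],[0,0,0],[0,0,0],[0,0,0],[0,0,0],[0,0,0]],"twist":[7.13,7.13,7.13,7.13,7.13,7.13,7.13,7.13,7.13,7.13,7.13,7.13,7.13,7.13,7.13,7.13,0],"claw":[0.0854,0.0854,0.0854,0.0854,0.0854,0.0854,0.0854,0.0854,0.0854,0.0854,0.0854,0.0854,0.0854,0.0854,0.0854,0.0854,0.0854]}'
python3 - <<'E'
from h import *
st();im=snap('wrist','w8.png',scale=1); p=look(['wipe1']); wipes(im,p,[(190,100,320,230)])
E
```

```text
time_s: 15.57
tool_pos: [433.1, -153.3, 277.8]
tool_rot: [[0.002, -0.152, 0.988], [-0.001, 0.988, 0.152], [-1.0, -0.001, 0.002]]
ft_force: [1.0, 0.2, 0.3]
width: 85.3
time_s: 16.98
tool_pos: [433.8, -151.7, 277.5]
tool_rot: [[0.001, 0.963, -0.269], [-0.001, -0.269, -0.963], [-1.0, 0.001, 0.0]]
ft_force: [0.2, 0.3, -0.2]
width: 85.3
t 16.98 tcp [ 433.8 -151.7  277.5] yaw -15.6 down [ 0.001 -0.001 -1.   ] F [ 0.2  0.3 -0.2] w 85.3
wipe1 0.71 [ 429. -154.   41.] [257. 168.]
wipe1 0.64 [ 407. -369.   68.] [428. 144.]
center [ 427.7 -158.8] mean [ 428.9 -157.4] size [63.7 46.1] long axis deg from world x -15.8
```

View pics/w8.png

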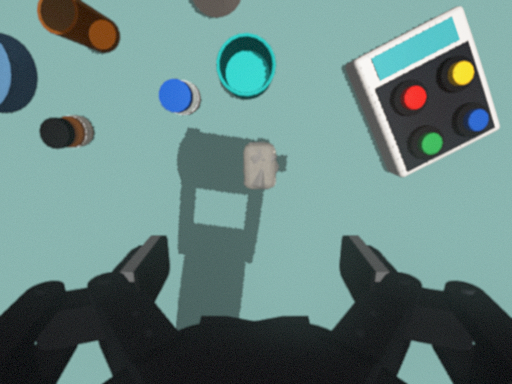

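Wipe C is at (260,166), world (428,-158), yaw matched.

```bash
python3 -m creep '{"linear":[[0,-0.0034,0.0075],[0.037,0,0],[0.037,0,0],[0.037,0,0],[0.037,0,0],[0.037,0,0],[0.037,0,0],[0.03,0,0],[0.02,0,0],[0,0,0],[0,0,0],[0,0,0],[0,0,0],[0,0,0],[0,0,0],[-0.02,0,0],[-0.04,0,0],[-0.04,0,0],[-0.04,0,0],[-0.04,0,0]],"twist":[0,0,0,0,0,0,0,0,0,0,0,0,0,0,0,0,0,0,0,0],"claw":[0.0854,0.0854,0.0854,0.0854,0.0854,0.0854,0.0854,0.0854,0.0854,0.02,0.02,0.02,0.02,0.02,0.02,0.02,0.02,0.02,0.02,0.02]}'
python3 - <<'E'
from h import *
s=st();im=snap('wrist','w9.png',scale=1)
R=s['tool_rot']; print(R.T@(np.array([518,387,250])-s['tool_pos']))
E
```

```text
time_s: 18.75
tool_pos: [428.3, -157.9, 187.8]
tool_rot: [[0.002, 0.965, -0.264], [-0.001, -0.264, -0.965], [-1.0, 0.002, 0.0]]
ft_force: [0.7, -0.3, -0.1]
width: 43.2
t 18.75 tcp [ 428.3 -157.9  187.8] yaw -15.31 down [ 0.002 -0.001 -1.   ] F [ 0.7 -0.3 -0.1] w 43.2
[ -62.47063104  -57.24751936 -549.21356781]
```

View pics/w9.png

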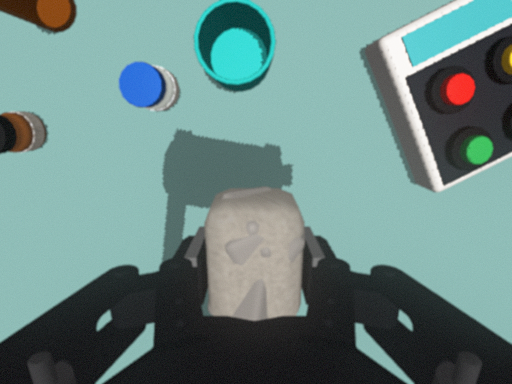

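```bash
python3 -m creep '{"linear":[[-0.0042,-0.0038,-0.0366],[-0.0042,-0.0038,-0.0366],[-0.0042,-0.0038,-0.0366],[-0.0042,-0.0038,-0.0366],[-0.0042,-0.0038,-0.0366],[-0.0042,-0.0038,-0.0366],[-0.0042,-0.0038,-0.0366],[-0.0042,-0.0038,-0.0366],[-0.0042,-0.0038,-0.0366],[-0.0042,-0.0038,-0.0366],[-0.0042,-0.0038,-0.0366],[-0.0042,-0.0038,-0.0366],[-0.0042,-0.0038,-0.0366],[-0.0042,-0.0038,-0.0366],[-0.0042,-0.0038,-0.0366],[0,0,0],[0,0,0],[0,0,0],[0,0,0],[0,0,0]],"twist":[0,0,0,0,0,0,0,0,0,0,0,0,0,0,0,-6,-6,-6,-6,0],"claw":[0.02,0.02,0.02,0.02,0.02,0.02,0.02,0.02,0.02,0.02,0.02,0.02,0.02,0.02,0.02,0.02,0.02,0.02,0.02,0.02]}'
python3 - <<'E'
from h import *
s=st()
E
```

```text
time_s: 20.47
tool_pos: [518.8, 386.6, 248.2]
tool_rot: [[0.001, 0.988, 0.155], [0.0, 0.155, -0.988], [-1.0, 0.001, -0.0]]
ft_force: [-0.1, 0.2, -0.2]
width: 43.6
t 20.47 tcp [518.8 386.6 248.2] yaw 8.91 down [ 0.001  0.    -1.   ] F [-0.1  0.2 -0.2] w 43.6
```

```bash
python3 -m creep '{"linear":[[0.03,0,0],[0.04,0,0],[0.04,0,0],[0.04,0,0],[0.023,0,0],[0,0,0],[0,0,0],[0,0,0],[0,0,0],[0,0,0],[-0.04,0,0],[-0.04,0,0],[-0.04,0,0],[-0.04,0,0],[-0.04,0,0],[0,-0.03,0],[0,-0.03,0],[0,0,0]],"twist":[0,0,0,0,0,0,0,0,0,0,0,0,0,0,0,0,0,0],"claw":[0.02,0.02,0.02,0.02,0.02,0.02,0.07,0.07,0.07,0.07,0.07,0.07,0.07,0.07,0.07,0.07,0.07,0.07]}'
python3 - <<'E'
from h import *
s=st();im=snap('wrist','w10.png',scale=1);im=snap('top','t10.png',scale=1.5); im=snap('scene','s10.png',scale=1.5)
look(['wipe1','bin']); look(['wipe1'],'top');look(['wipe1'],'scene')
E
```

```text
time_s: 21.97
tool_pos: [456.0, 377.4, 276.8]
tool_rot: [[0.001, 0.988, 0.152], [0.001, 0.152, -0.988], [-1.0, 0.001, -0.001]]
ft_force: [0.1, 0.6, 0.5]
width: 69.7
t 21.97 tcp [456.  377.4 276.8] yaw 8.77 down [ 0.001  0.001 -1.   ] F [0.1 0.6 0.5] w 69.7
wipe1 0.97 [486. 404.  46.] [238. 143.]
wipe1 0.97 [531. 410.  47.] [238. 107.]
wipe1 0.81 [524. 342.  42.] [290. 120.]
bin 0.82 [551. 393.  26.] [254.  94.]
wipe1 0.71 [472. 394.  40.] [114. 233.]
wipe1 0.58 [518. 341.  43.] [132. 216.]
wipe1 0.53 [527. 402.  42.] [112. 214.]
wipe1 0.68 [701. 318.  48.] [324. 151.]
wipe1 0.53 [476. 402.  47.] [279. 127.]
wipe1 0.53 [530. 411.  45.] [291. 129.]
```

View pics/w10.png

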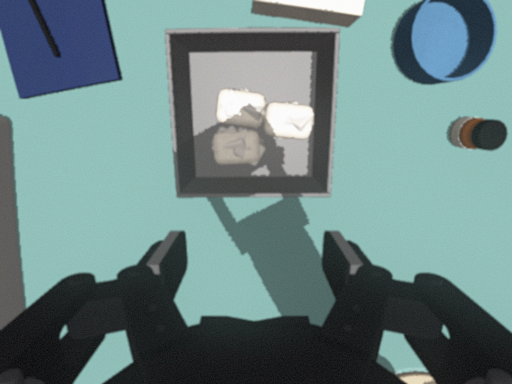

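View pics/t10.png

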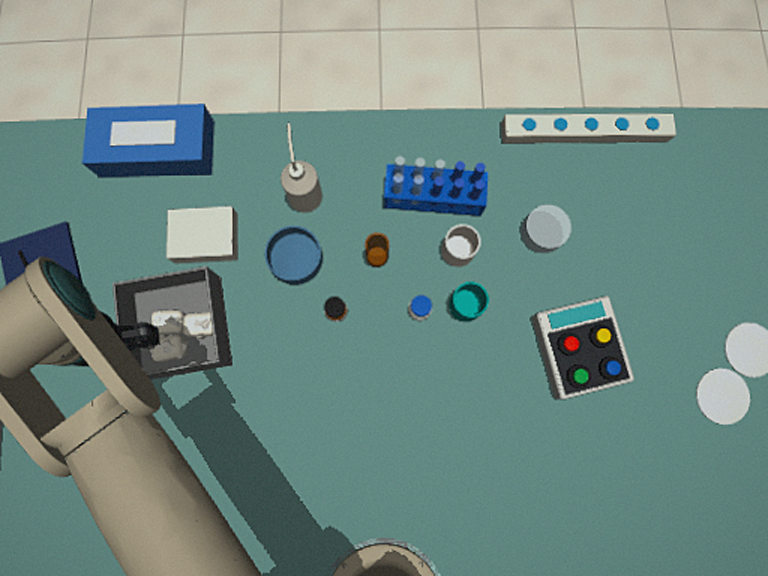

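View pics/s10.png

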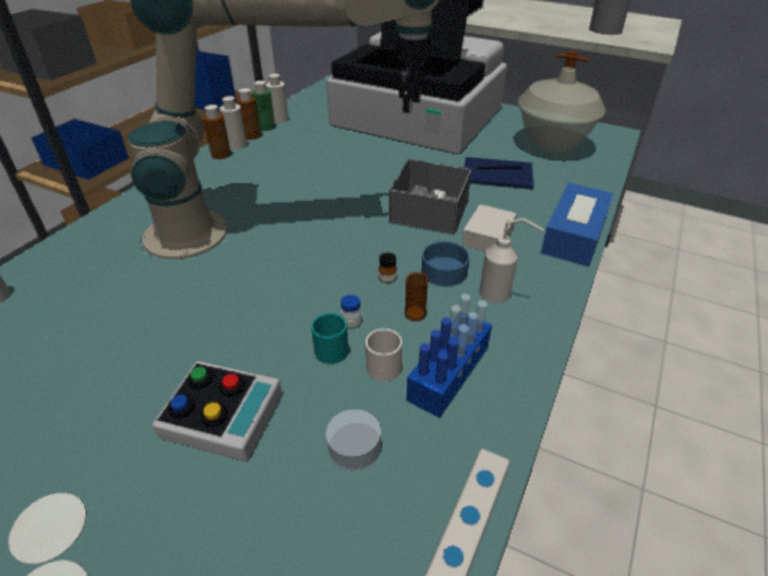

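The wrist view shows three wipes in the bin at (240,106), (289,120) and (238,146), and none are left on the bench. Next I'll move over the vessels to measure them.

```bash
python3 -m creep '{"linear":[[-0.0028,0.0061,0.0366],[-0.0028,0.0061,0.0366],[-0.0028,0.0061,0.0366],[-0.0028,0.0061,0.0366],[-0.0028,0.0061,0.0366],[-0.0028,0.0061,0.0366],[-0.0028,0.0061,0.0366],[-0.0028,0.0061,0.0366],[-0.0028,0.0061,0.0366],[0,0,0],[0,0,0],[0,0,0]],"twist":[0,0,0,0,0,0,0,0,0,4.4,4.4,0],"claw":[0.0854,0.0854,0.0854,0.0854,0.0854,0.0854,0.0854,0.0854,0.0854,0.0854,0.0854,0.0854]}'
python3 - <<'E'
from h import *
s=st();im=snap('wrist','w11.png',scale=1.5);cv2.imwrite('w11.raw.png',im)
look(['wide_beaker','narrow_beaker','dish','wipe1'])
E
```

```text
time_s: 23.32
tool_pos: [564.0, 59.0, 299.9]
tool_rot: [[-0.0, 1.0, -0.007], [-0.0, -0.007, -1.0], [-1.0, -0.0, 0.0]]
ft_force: [0.4, -0.2, 0.4]
width: 85.7
t 23.32 tcp [564.   59.  299.9] yaw -0.4 down [-0. -0. -1.] F [ 0.4 -0.2  0.4] w 85.7
wide_beaker 0.83 [ 553. -181.   48.] [423. 171.]
wide_beaker 0.45 [551.  80.  62.] [240. 174.]
narrow_beaker 0.98 [659.  -9.  67.] [309.  90.]
dish 0.59 [664. 170.   5.] [178.  91.]
wipe1 0.96 [528. 399.  45.] [ 27. 188.]
wipe1 0.95 [481. 392.  47.] [ 36. 218.]
wipe1 0.9 [519. 355.  48.] [ 54. 195.]
```

View pics/w11.png

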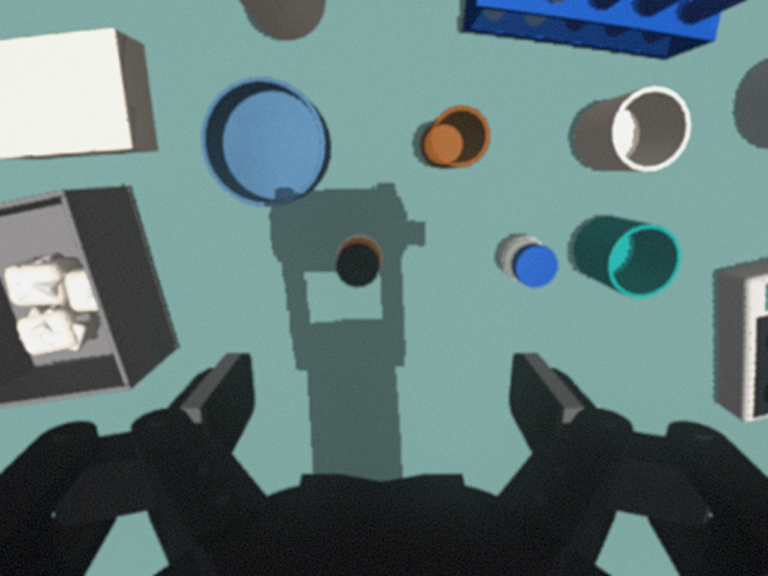

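The picture shows the white beaker's rim at (434,86), amber at (309,91), the dish at (177,94), and the turquoise one at (430,174), which I'm leaving. I'll fit the rims.

```bash
python3 - <<'E'
from h import *
p=r.camera_params('wrist')
for n,z,b in [('dish',50,(203,77,329.5,205)),('white',75,(611.5,87,691,171)),('amber',100,(434,105,490,168))]:
    x0,y0,x1,y1=np.array(b)/1.5; cx,cy=(x0+x1)/2,(y0+y1)/2
    q=[px2w(p,c,z) for c in [(x0,cy),(x1,cy),(cx,y0),(cx,y1)]]
    print(n,np.mean(q,0).round(1),'dia',np.linalg.norm(q[0]-q[1]).round(1),np.linalg.norm(q[2]-q[3]).round(1))
p=r.camera_params('top')
for n,z,b in [('dish',50,(266,227,323,283)),('white',75,(445,225,481,263)),('amber',100,(365,232,390,258))]:
    x0,y0,x1,y1=np.array(b)/1.5
    print('top',n,px2w(p,((x0+x1)/2,(y0+y1)/2),z).round(1))
E
```

```text
dish [654.9 162.   50. ] dia 111.7 108.1
white [ 665.  -163.4   75. ] dia 69.1 67.3
amber [ 6.549e+02 -5.000e-01  1.000e+02] dia 42.8 46.0
top dish [648.7 156.2  50. ]
top white [ 657.3 -167.3   75. ]
top amber [652.2  -4.6 100. ]
```

```bash
python3 -m creep '{"linear":[[0.0143,0.0147,0.0317],[0.0143,0.0147,0.0317],[0.0143,0.0147,0.0317],[0.0143,0.0147,0.0317],[0.0143,0.0147,0.0317],[0.0143,0.0147,0.0317],[0.0143,0.0147,0.0317],[0,0,0],[0,0,0],[0,0,0],[0,0,0],[0,0,0],[0,0,0],[0,0,0],[0,0,0]],"twist":[0,0,0,0,0,0,0,-6.49,-6.49,-6.49,-6.49,-6.49,-6.49,-6.49,0],"claw":[0.0854,0.0854,0.0854,0.0854,0.0854,0.0854,0.0854,0.0854,0.0854,0.0854,0.0854,0.0854,0.0854,0.0854,0.0854]}'
python3 - <<'E'
from h import *
s=st();im=snap('wrist','w12.png',scale=1.5);p=r.camera_params('wrist')
E
```

```text
time_s: 24.82
tool_pos: [665.9, -161.6, 199.9]
tool_rot: [[-0.0, 0.699, 0.715], [-0.0, 0.715, -0.699], [-1.0, -0.0, -0.0]]
ft_force: [0.6, 0.3, 0.1]
width: 85.6
t 24.82 tcp [ 665.9 -161.6  199.9] yaw 45.62 down [-0. -0. -1.] F [0.6 0.3 0.1] w 85.6
```

View pics/w12.png

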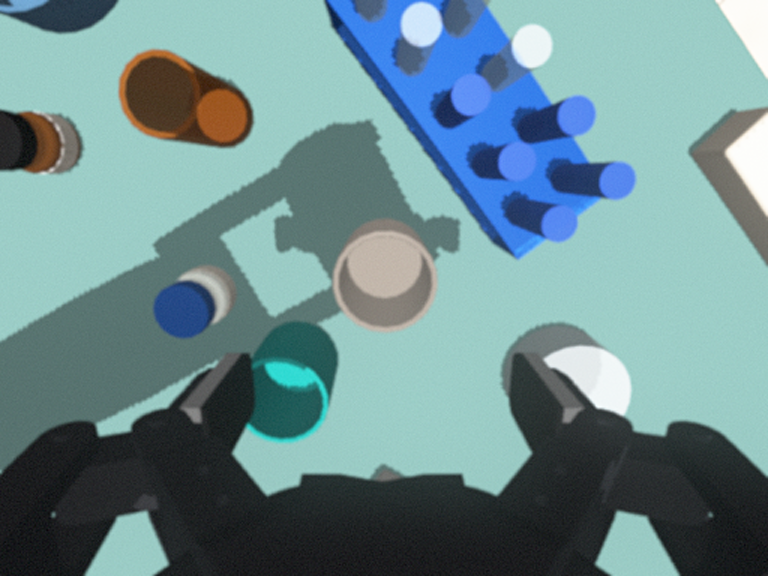

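```bash
python3 - <<'E'
from h import *
p=r.camera_params('wrist'); s=st(); R=s['tool_rot']
x0,y0,x1,y1=np.array((333,231,437,332))/1.5; cx,cy=(x0+x1)/2,(y0+y1)/2
q=[px2w(p,c,75) for c in [(x0,cy),(x1,cy),(cx,y0),(cx,y1)]]; m=np.mean(q,0)
print(m.round(1),np.linalg.norm(q[0]-q[1]).round(1),np.linalg.norm(q[2]-q[3]).round(1))
print((R.T@(m-s['tool_pos'])).round(1),'rack corner',px2w(p,np.array((517,258))/1.5,40).round())
x0,y0,x1,y1=np.array((120,50,202,138))/1.5
print('amber',px2w(p,((x0+x1)/2,(y0+y1)/2),100).round(1))
E
```

```text
t 24.87 tcp [ 665.9 -161.6  199.9] yaw 45.26 down [-0. -0. -1.] F [ 0.4  0.4 -0.1] w 85.1
[ 664.7 -164.8   75. ] 67.0 67.2
[124.9  -3.1   1.4] rack corner [ 739. -226.   40.]
amber [657.3  -1.6 100. ]
```

White beaker is at (664.7,-164.8). Descend so the pads take it near the rim.

```bash
python3 -m creep '{"linear":[[0,-0.0031,0.0014],[0.03,0,0],[0.03,0,0],[0.03,0,0],[0.03,0,0],[0.02,0,0],[0.018,0,0],[0,0,0]],"twist":[0,0,0,0,0,0,0,0],"claw":[0.0854,0.0854,0.0854,0.0854,0.0854,0.0854,0.0854,0.0854]}'
python3 - <<'E'
from h import *
s=st();im=snap('wrist','w13.png',scale=1)
E
```

```text
time_s: 25.53
tool_pos: [662.0, -164.6, 36.7]
tool_rot: [[-0.008, 0.705, 0.709], [0.002, 0.709, -0.705], [-1.0, -0.004, -0.007]]
ft_force: [-0.3, 0.3, -0.8]
width: 85.6
t 25.53 tcp [ 662.  -164.6   36.7] yaw 45.17 down [-0.008  0.002 -1.   ] F [-0.3  0.3 -0.8] w 85.6
```

View pics/w13.png

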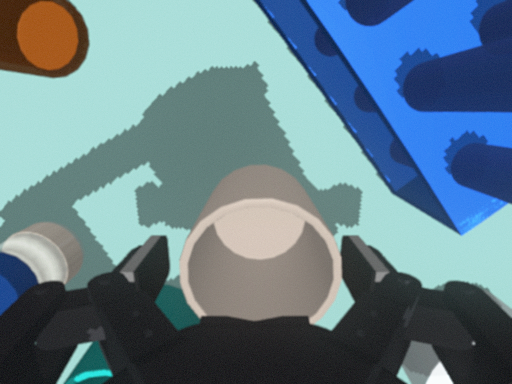

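The beaker is between the pads. Close, then lift a little.

```bash
python3 -m creep '{"linear":[[0,0,0],[0,0,0],[0,0,0],[0,0,0],[0,0,0],[0,0,0],[-0.01,0,0],[-0.02,0,0],[-0.03,0,0],[-0.04,0,0],[-0.04,0,0],[0,0,0]],"twist":[0,0,0,0,0,0,0,0,0,0,0,0],"claw":[0.055,0.055,0.055,0.055,0.055,0.055,0.055,0.055,0.055,0.055,0.055,0.055]}'
python3 - <<'E'
from h import *
s=st();im=snap('wrist','w14.png',scale=1);im=snap('scene','s14.png',crop=(180,120,360,300),scale=3)
R=s['tool_rot']
for d in [(654.9,162)]: print((R.T@(np.array([*d,190])-s['tool_pos'])).round(1))
E
```

```text
time_s: 26.58
tool_pos: [667.3, -166.1, 194.1]
tool_rot: [[0.016, 0.703, 0.711], [-0.005, 0.711, -0.703], [-1.0, 0.007, 0.015]]
ft_force: [1.3, 0.1, 0.9]
width: 66.2
t 26.58 tcp [ 667.3 -166.1  194.1] yaw 45.29 down [ 0.016 -0.005 -1.   ] F [1.3 0.1 0.9] w 66.2
[   2.3  224.4 -239.7]
```

View pics/w14.png

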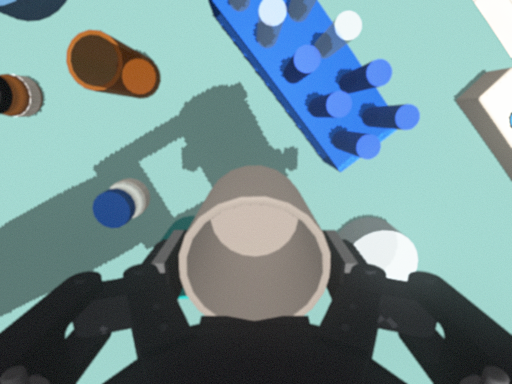

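View pics/s14.png

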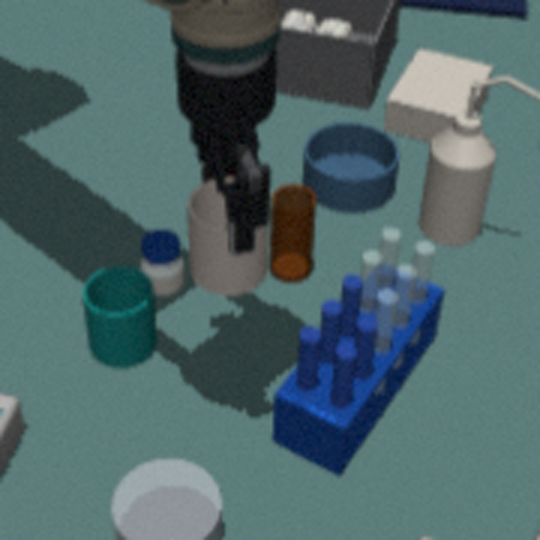

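Held (66 mm). Carry over the dish with the underside at about 150 mm, above the amber beaker.

```bash
python3 -m creep '{"linear":[[0,0.0112,-0.012],[0,0.0224,-0.024],[0,0.0224,-0.024],[0,0.0224,-0.024],[0,0.0224,-0.024],[0,0.0224,-0.024],[0,0.0224,-0.024],[0,0.0224,-0.024],[0,0.0224,-0.024],[0,0.0224,-0.024],[0,0.0112,-0.012],[0,0,0],[0,0,0],[0,0,0]],"twist":[0,0,0,0,0,0,0,0,0,0,0,0,0,0],"claw":[0.055,0.055,0.055,0.055,0.055,0.055,0.055,0.055,0.055,0.055,0.055,0.055,0.055,0.055]}'
python3 - <<'E'
from h import *
s=st();im=snap('wrist','w15.png',scale=1.5);im=snap('scene','s15.png',crop=(180,80,360,260),scale=3)
E
```

```text
time_s: 27.85
tool_pos: [651.2, 161.9, 180.8]
tool_rot: [[-0.002, 0.704, 0.71], [-0.001, 0.71, -0.704], [-1.0, -0.002, -0.001]]
ft_force: [0.5, -0.7, -1.8]
width: 66.0
t 27.85 tcp [651.2 161.9 180.8] yaw 45.25 down [-0.002 -0.001 -1.   ] F [ 0.5 -0.7 -1.8] w 66.0
```

View pics/w15.png

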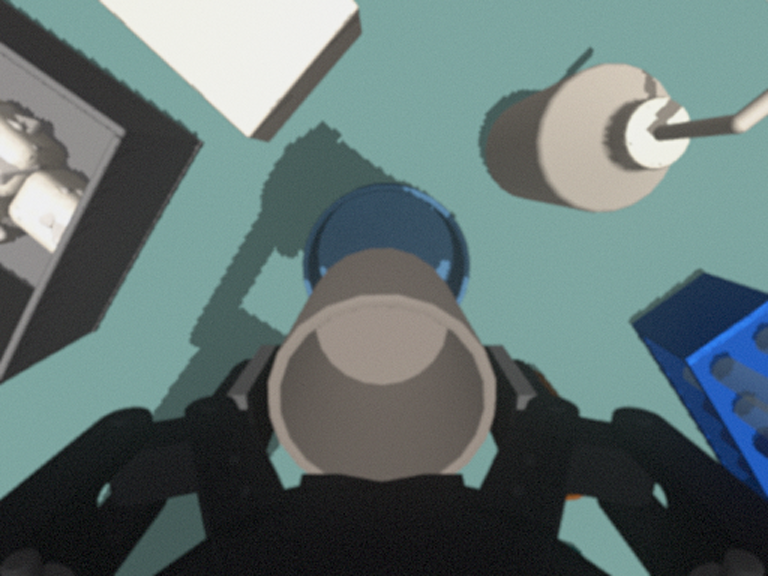

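View pics/s15.png

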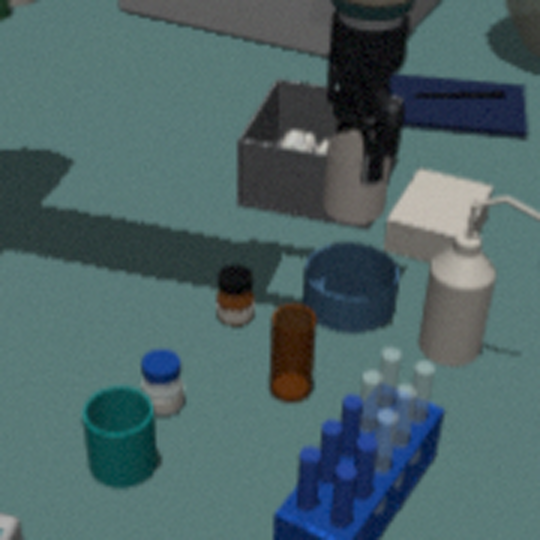

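```bash
python3 - <<'E'
from h import *
from scipy.optimize import least_squares
p=r.camera_params('wrist'); s=st(); R=s['tool_rot']
q=np.array([px2w(p,np.array(c)/1.5,50)[:2] for c in [(386,183),(335,204),(311,235),(303,262),(440,204),(462,235),(469,262)]])
f=least_squares(lambda c:np.linalg.norm(q-c,axis=1)-55,[655,162]); print(f.x.round(1),f.fun.round(1))
print((R.T@(np.array([*f.x,47])-s['tool_pos'])).round(1))
# beaker bottom centre (far bottom edge visible) rim centre
x0,y0,x1=np.array((268,295,496))/1.5
for zt in (33,): 
    z=s['tool_pos'][2]+zt; print(px2w(p,(x0,262),z)[:2].round(1),px2w(p,(x1,262),z)[:2].round(1),px2w(p,((x0+x1)/2,y0),z)[:2].round(1))
E
```

```text
t 27.95 tcp [651.6 161.3 181.5] yaw 45.19 down [-0.001 -0.001 -1.   ] F [-0.2  0.2 -1. ] w 66.3
[655.  161.5] [ 1.4 -0.7 -1.  -0.2  0.1 -0.9 -0.7]
[134.5   2.7   2.3]
[631.1 188.2] [677.5 142. ] [675.  185.9]
```

```bash
python3 -m creep '{"linear":[[0,0.0027,0.0023],[0.02,0,0],[0.03,0,0],[0.03,0,0],[0.025,0,0],[0.015,0,0],[0.01,0,0],[0,0,0],[0,0,0],[0,0,0]],"twist":[0,0,0,0,0,0,0,0,0,0],"claw":[0.055,0.055,0.055,0.055,0.055,0.055,0.055,0.055,0.055,0.055]}'
python3 - <<'E'
from h import *
s=st();im=snap('scene','s16.png',crop=(220,80,360,220),scale=4)
E
```

```text
time_s: 28.78
tool_pos: [655.8, 162.7, 52.8]
tool_rot: [[0.002, 0.704, 0.71], [0.0, 0.71, -0.704], [-1.0, 0.001, 0.001]]
ft_force: [0.1, -0.0, -1.5]
width: 66.6
t 28.78 tcp [655.8 162.7  52.8] yaw 45.26 down [ 0.002  0.    -1.   ] F [ 0.1 -0.  -1.5] w 66.6
```

View pics/s16.png

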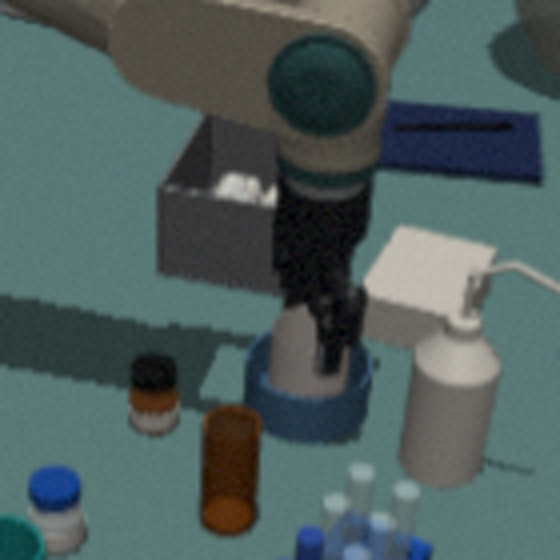

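The beaker is inside the dish. Last few mm until it touches.

```bash
python3 -m creep '{"linear":[[0.002,0,0],[0.002,0,0],[0,0,0],[0,0,0]],"twist":[0,0,0,0],"claw":[0.055,0.055,0.055,0.055]}';python3 -m creep '{"linear":[[0.0015,0,0],[0,0,0],[0,0,0]],"twist":[0,0,0],"claw":[0.055,0.055,0.055]}'
```

```text
time_s: 29.17
tool_pos: [655.7, 163.0, 49.7]
tool_rot: [[0.002, 0.704, 0.711], [0.0, 0.711, -0.704], [-1.0, 0.002, 0.001]]
ft_force: [-1.1, -2.0, 4.8]
width: 66.4
time_s: 29.42
tool_pos: [655.9, 163.1, 49.7]
tool_rot: [[0.003, 0.703, 0.711], [0.0, 0.711, -0.703], [-1.0, 0.002, 0.002]]
ft_force: [-6.9, -2.1, 12.1]
width: 66.5
```

Contact (12 N up). Release and back up.

```bash
python3 -m creep '{"linear":[[-0.001,0,0],[0,0,0],[0,0,0],[0,0,0],[0,0,0],[-0.02,0,0],[-0.04,0,0],[-0.04,0,0],[-0.04,0,0],[-0.02,0,0],[0,0,0]],"twist":[0,0,0,0,0,0,0,0,0,0,0],"claw":[0.0854,0.0854,0.0854,0.0854,0.0854,0.0854,0.0854,0.0854,0.0854,0.0854,0.0854]}'
python3 - <<'E'
from h import *
s=st();im=snap('wrist','w17.png',scale=1.5)
print((s['tool_rot'].T@(np.array([656.5,-2,220])-s['tool_pos'])).round(1))
E
```

```text
time_s: 30.33
tool_pos: [657.1, 163.5, 215.2]
tool_rot: [[0.012, 0.703, 0.711], [0.002, 0.711, -0.703], [-1.0, 0.01, 0.007]]
ft_force: [-0.7, 0.7, 0.9]
width: 85.4
t 30.33 tcp [657.1 163.5 215.2] yaw 45.3 down [ 0.012  0.002 -1.   ] F [-0.7  0.7  0.9] w 85.4
[  -5.1 -118.   116.1]
```

View pics/w17.png

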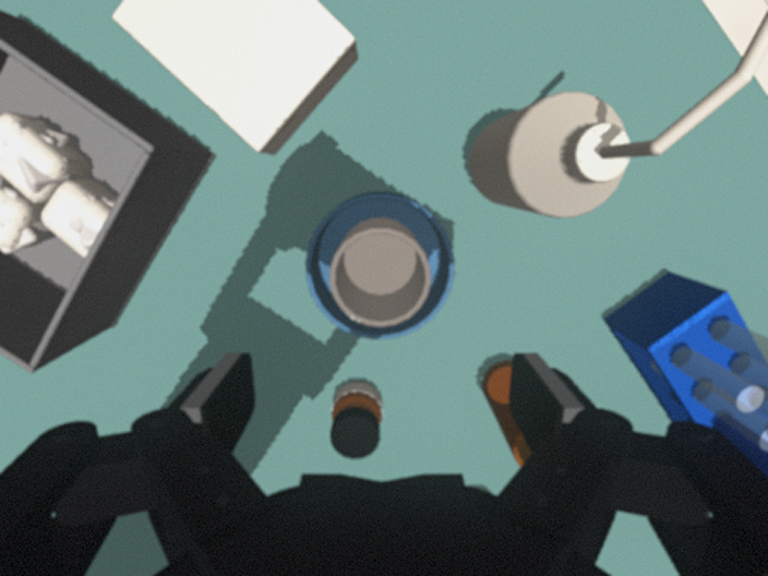

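White stands in the dish. Now to the amber beaker.

```bash
python3 -m creep '{"linear":[[-0.0008,-0.0197,0.0193],[-0.0008,-0.0197,0.0193],[-0.0008,-0.0197,0.0193],[-0.0008,-0.0197,0.0193],[-0.0008,-0.0197,0.0193],[-0.0008,-0.0197,0.0193],[0,0,0],[0,0,0]],"twist":[0,0,0,0,0,0,0,0],"claw":[0.0854,0.0854,0.0854,0.0854,0.0854,0.0854,0.0854,0.0854]}'
python3 - <<'E'
from h import *
s=st();im=snap('wrist','w18.png',scale=1.5)
E
```

```text
time_s: 31.05
tool_pos: [653.7, -3.7, 210.2]
tool_rot: [[-0.003, 0.705, 0.709], [0.0, 0.709, -0.705], [-1.0, -0.002, -0.002]]
ft_force: [-0.3, 0.8, -0.3]
width: 85.2
t 31.05 tcp [653.7  -3.7 210.2] yaw 45.16 down [-0.003  0.    -1.   ] F [-0.3  0.8 -0.3] w 85.2
```

View pics/w18.png

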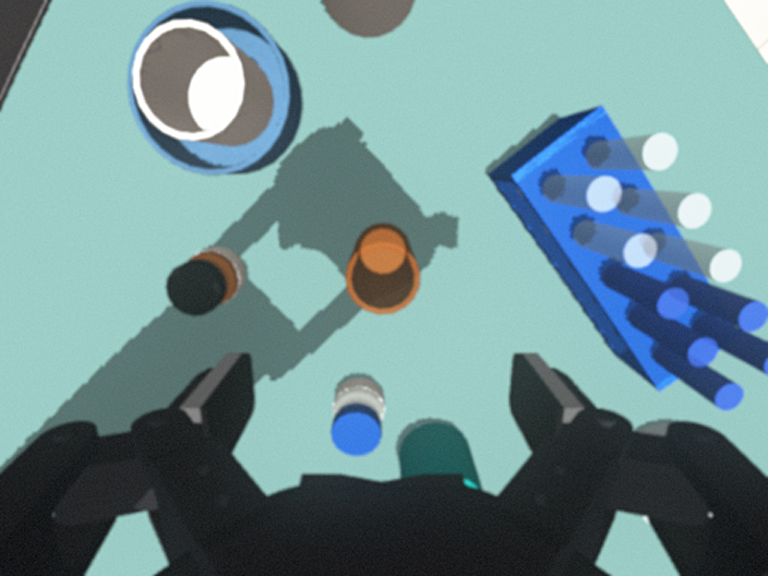

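```bash
python3 - <<'E'
from h import *
p=r.camera_params('wrist'); s=st(); R=s['tool_rot']
for n,z,b in [('amber',100,(346,242,420,314)),('white',80,(131,19,245,140)),('dish',50,(128,1,290,174))]:
    x0,y0,x1,y1=np.array(b)/1.5; cx,cy=(x0+x1)/2,(y0+y1)/2
    q=[px2w(p,c,z) for c in [(x0,cy),(x1,cy),(cx,y0),(cx,y1)]]; m=np.mean(q,0)
    print(n,m.round(1),np.linalg.norm(q[0]-q[1]).round(1),np.linalg.norm(q[2]-q[3]).round(1),(R.T@(m-s['tool_pos'])).round(1))
E
```

```text
t 31.1 tcp [653.8  -2.4 210.5] yaw 45.25 down [-0.003  0.    -1.   ] F [-0.7  0.5  0.2] w 85.5
amber [ 6.557e+02 -2.000e-01  1.000e+02] 45.0 45.1 [110.5   3.1   0. ]
white [655.5 165.1  80. ] 69.7 68.3 [ 130.6  120.3 -116.5]
dish [656.2 164.7  50. ] 109.6 108.9 [ 160.6  120.6 -115.7]
```

Amber is at (655.7,-0.2), and white in the dish at (655.5,165.1) is well centred. Descend.

```bash
python3 -m creep '{"linear":[[0,0.0031,0],[0.02,0,0],[0.03,0,0],[0.03,0,0],[0.03,0,0],[0.015,0,0],[0.012,0,0],[0,0,0],[0,0,0],[0,0,0]],"twist":[0,0,0,0,0,0,0,0,0,0],"claw":[0.0854,0.0854,0.0854,0.0854,0.0854,0.0854,0.0854,0.0854,0.0854,0.0854]}'
python3 - <<'E'
from h import *
s=st();im=snap('wrist','w19.png',scale=1)
E
```

```text
time_s: 31.93
tool_pos: [657.4, 0.3, 77.2]
tool_rot: [[0.003, 0.703, 0.711], [-0.0, 0.711, -0.703], [-1.0, 0.002, 0.002]]
ft_force: [-0.1, -0.6, 0.0]
width: 85.5
t 31.93 tcp [6.574e+02 3.000e-01 7.720e+01] yaw 45.33 down [ 0.003 -0.    -1.   ] F [-0.1 -0.6  0. ] w 85.5
```

View pics/w19.png

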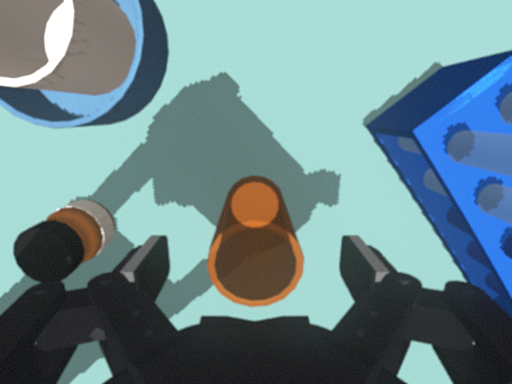

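```bash
python3 -m creep '{"linear":[[0.006,0,0],[0,0,0],[0,0,0],[0,0,0],[0,0,0],[0,0,0],[0,0,0],[0,0,0],[-0.01,0,0],[-0.02,0,0],[-0.03,0,0],[-0.04,0,0],[-0.03,0,0],[0,0,0],[0,0,0]],"twist":[0,0,0,0,0,0,0,0,0,0,0,0,0,0,0],"claw":[0.0854,0.0854,0.035,0.035,0.035,0.035,0.035,0.035,0.035,0.035,0.035,0.035,0.035,0.035,0.035]}'
python3 - <<'E'
from h import *
s=st();im=snap('wrist','w20.png',scale=1);im=snap('scene','s20.png',crop=(220,80,360,220),scale=4)
print((s['tool_rot'].T@(np.array([655.8,165,205])-s['tool_pos'])).round(1))
E
```

```text
time_s: 33.23
tool_pos: [657.2, -0.2, 202.3]
tool_rot: [[0.005, 0.703, 0.711], [-0.0, 0.711, -0.703], [-1.0, 0.003, 0.004]]
ft_force: [0.2, -1.3, -2.2]
width: 43.9
t 33.23 tcp [ 6.572e+02 -2.000e-01  2.023e+02] yaw 45.3 down [ 0.005 -0.    -1.   ] F [ 0.2 -1.3 -2.2] w 43.9
[  -2.8  116.4 -117.2]
```

View pics/w20.png

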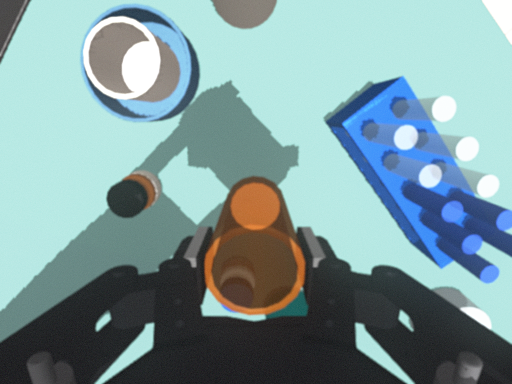

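View pics/s20.png

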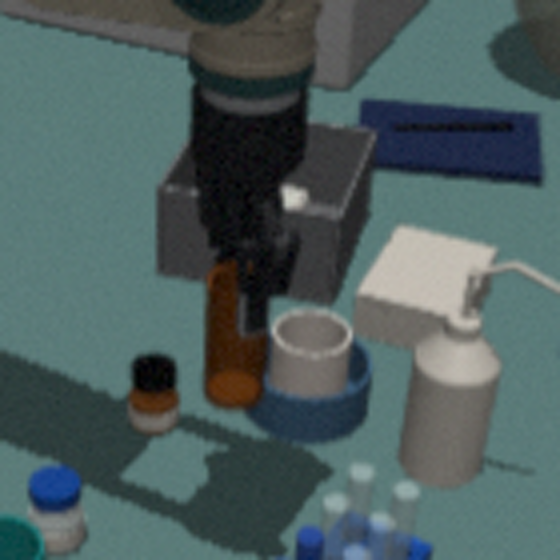

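```bash
python3 -m creep '{"linear":[[0,0.01,-0.01],[0,0.0194,-0.0195],[0,0.0194,-0.0195],[0,0.0194,-0.0195],[0,0.0194,-0.0195],[0,0.0194,-0.0195],[0,0.0104,-0.0097],[0,0,0],[0,0,0],[0,0,0]],"twist":[0,0,0,0,0,0,0,0,0,0],"claw":[0.035,0.035,0.035,0.035,0.035,0.035,0.035,0.035,0.035,0.035]}'
python3 - <<'E'
from h import *
s=st();im=snap('wrist','w21.png',scale=1.5)
print((s['tool_rot'].T@(np.array([656.6,166,205])-s['tool_pos'])).round(1))
E
```

```text
time_s: 34.17
tool_pos: [655.6, 164.9, 198.5]
tool_rot: [[-0.001, 0.704, 0.71], [-0.001, 0.71, -0.704], [-1.0, -0.002, -0.0]]
ft_force: [0.2, -0.2, -1.2]
width: 43.8
t 34.17 tcp [655.6 164.9 198.5] yaw 45.25 down [-0.001 -0.001 -1.   ] F [ 0.2 -0.2 -1.2] w 43.8
[-6.6  1.5 -0.1]
```

View pics/w21.png

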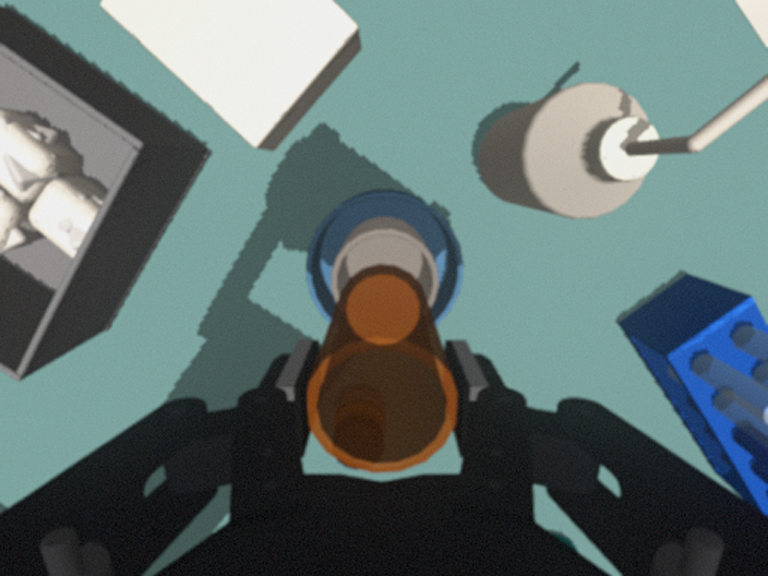

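```bash
python3 - <<'E'
from h import *
from scipy.optimize import least_squares
p=r.camera_params('wrist'); s=st(); R=s['tool_rot']
def fit(pts,z,rad):
    q=np.array([px2w(p,np.array(c)/1.5,z)[:2] for c in pts])
    f=least_squares(lambda c:np.linalg.norm(q-c,axis=1)-rad,[655,165]); print(f.x.round(1),f.fun.round(1)); return f.x
w=fit([(386,230),(349,245),(337,263),(333,280),(422,245),(434,263),(438,280)],80,34)
d=fit([(386,190),(330,217),(312,243),(307,270),(440,217),(457,243),(463,268)],50,55)
a=fit([(383,265),(351,284),(345,305),(421,284),(421,305),],127.5,23)
print((R.T@np.array([*(w-a),0])).round(1))
E
```

```text
t 34.22 tcp [655.7 164.5 198.7] yaw 45.22 down [-0.001 -0.001 -1.   ] F [ 0.4  0.3 -1.4] w 43.9
[654.5 160.9] [ 0.7  0.  -0.6 -0.9 -0.  -0.7 -0.8]
[654.6 161.3] [ 2.1 -1.  -0.6 -0.7 -0.9 -1.  -0.4]
[653.1 161.1] [ 1.  -0.9 -2.4  0.6 -3.5]
[-0.   0.9  1.1]
```

Aligned within about 1 mm. Lower in.

```bash
python3 -m creep '{"linear":[[0,0.001,0.001],[0.02,0,0],[0.025,0,0],[0.02,0,0],[0.015,0,0],[0.015,0,0],[0.01,0,0],[0,0,0],[0,0,0],[0,0,0]],"twist":[0,0,0,0,0,0,0,0,0,0],"claw":[0.035,0.035,0.035,0.035,0.035,0.035,0.035,0.035,0.035,0.035]}'
python3 - <<'E'
from h import *
s=st();im=snap('scene','s22.png',crop=(220,80,360,220),scale=4);im=snap('wrist','w22.png',scale=1)
E
```

```text
time_s: 35.05
tool_pos: [657.8, 165.5, 95.8]
tool_rot: [[0.002, 0.704, 0.71], [0.0, 0.71, -0.704], [-1.0, 0.002, 0.001]]
ft_force: [0.4, 0.0, -0.3]
width: 44.2
t 35.05 tcp [657.8 165.5  95.8] yaw 45.27 down [ 0.002  0.    -1.   ] F [ 0.4  0.  -0.3] w 44.2
```

View pics/s22.png

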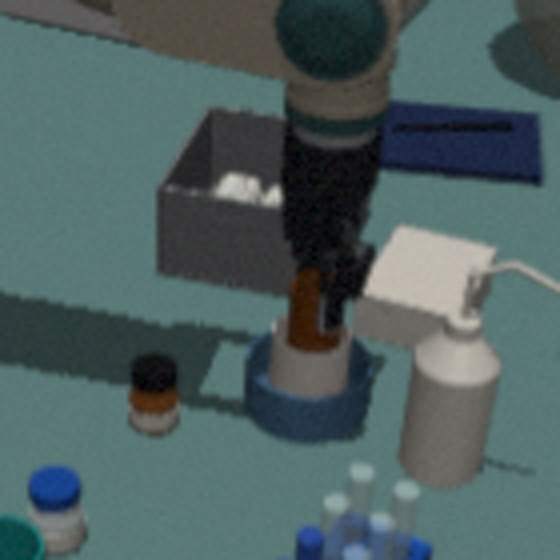

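View pics/w22.png

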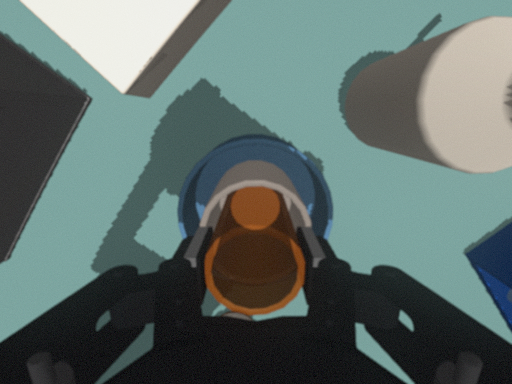

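Amber is inside the white beaker. Lower until contact.

```bash
python3 -m creep '{"linear":[[0.005,-0.001,0],[0.003,0,0],[0.002,0,0],[0,0,0],[0,0,0]],"twist":[0,0,0,0,0],"claw":[0.035,0.035,0.035,0.035,0.035]}'; python3 -m creep '{"linear":[[0.002,0,0],[0,0,0],[0,0,0]],"twist":[0,0,0],"claw":[0.035,0.035,0.035]}'
```

```text
time_s: 35.57
tool_pos: [656.3, 165.0, 83.9]
tool_rot: [[-0.001, 0.703, 0.711], [-0.0, 0.711, -0.703], [-1.0, -0.001, -0.0]]
ft_force: [0.4, 0.6, -2.1]
width: 44.0
time_s: 35.82
tool_pos: [656.4, 165.0, 82.2]
tool_rot: [[-0.0, 0.703, 0.711], [-0.0, 0.711, -0.703], [-1.0, -0.0, -0.0]]
ft_force: [-0.5, -0.3, -1.2]
width: 43.9
```

```bash
python3 -m creep '{"linear":[[0.0015,0,0],[0,0,0],[0,0,0]],"twist":[0,0,0],"claw":[0.035,0.035,0.035]}'; python3 -m creep '{"linear":[[0.001,0,0],[0,0,0],[0,0,0]],"twist":[0,0,0],"claw":[0.035,0.035,0.035]}'
```

```text
time_s: 36.07
tool_pos: [656.4, 165.0, 80.6]
tool_rot: [[-0.0, 0.703, 0.711], [-0.0, 0.711, -0.703], [-1.0, -0.0, -0.0]]
ft_force: [0.6, 1.0, -1.3]
width: 43.8
time_s: 36.32
tool_pos: [656.5, 165.0, 79.8]
tool_rot: [[0.0, 0.703, 0.711], [-0.0, 0.711, -0.703], [-1.0, 0.0, 0.0]]
ft_force: [-0.2, -0.3, -0.4]
width: 43.9
```

```bash
python3 -m creep '{"linear":[[0.0015,0,0],[0,0,0],[0,0,0]],"twist":[0,0,0],"claw":[0.035,0.035,0.035]}'; python3 - <<'E'
from h import *
s=st();im=snap('scene','s23.png',crop=(260,130,340,210),scale=7)
E
```

```text
time_s: 36.57
tool_pos: [656.7, 165.1, 79.8]
tool_rot: [[0.001, 0.703, 0.711], [0.0, 0.711, -0.703], [-1.0, 0.001, 0.001]]
ft_force: [-2.8, -0.2, 4.4]
width: 43.7
t 36.57 tcp [656.7 165.1  79.8] yaw 45.31 down [ 0.001  0.    -1.   ] F [-2.8 -0.2  4.4] w 43.7
```

View pics/s23.png

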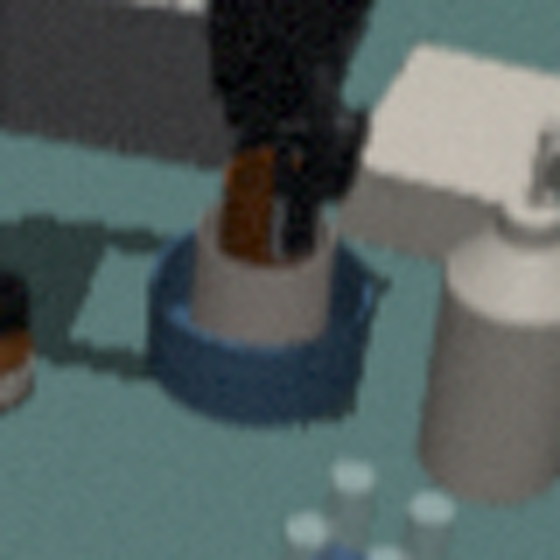

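Contact. Release and back up, then check.

```bash
python3 -m creep '{"linear":[[-0.001,0,0],[0,0,0],[0,0,0],[0,0,0],[0,0,0],[-0.02,0,0],[-0.03,0,0],[-0.04,0,0],[-0.04,0,0],[0,-0.03,0],[0,-0.03,0],[0,0,0],[0,0,0]],"twist":[0,0,0,0,0,0,0,0,0,0,0,0,0],"claw":[0.07,0.07,0.07,0.07,0.07,0.07,0.07,0.07,0.07,0.07,0.07,0.07,0.07]}'
python3 - <<'E'
from h import *
s=st();im=snap('wrist','w24.png',scale=1.5);im=snap('scene','s24.png',crop=(220,100,340,210),scale=5);look(['wipe1'])
E
```

```text
time_s: 37.7
tool_pos: [613.5, 121.6, 209.2]
tool_rot: [[-0.0, 0.704, 0.71], [-0.0, 0.71, -0.704], [-1.0, -0.0, -0.0]]
ft_force: [-0.2, 0.6, 0.2]
width: 70.2
t 37.7 tcp [613.5 121.6 209.2] yaw 45.22 down [-0. -0. -1.] F [-0.2  0.6  0.2] w 70.2
wipe1 0.82 [492. 377.  38.] [11. 91.]
wipe1 0.7 [539. 392.  44.] [20. 47.]
```

View pics/w24.png

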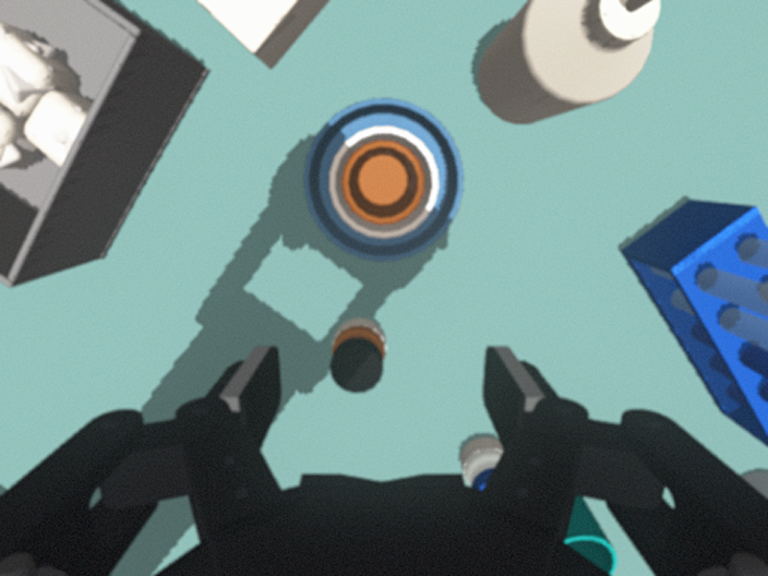

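View pics/s24.png

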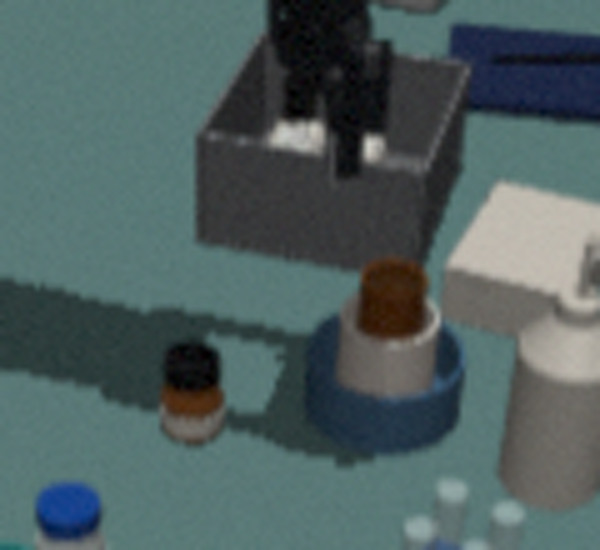

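The three vessels are nested concentrically at (255,120), upright. Next, shut the gripper and go over the console.

```bash
python3 -m creep '{"linear":[[-0.0032,-0.0321,0.0131],[-0.0032,-0.0321,0.0131],[-0.0032,-0.0321,0.0131],[-0.0032,-0.0321,0.0131],[-0.0032,-0.0321,0.0131],[-0.0032,-0.0321,0.0131],[-0.0032,-0.0321,0.0131],[-0.0032,-0.0321,0.0131],[-0.0032,-0.0321,0.0131],[-0.0032,-0.0321,0.0131],[-0.0032,-0.0321,0.0131],[-0.0032,-0.0321,0.0131],[-0.0032,-0.0321,0.0131],[-0.0032,-0.0321,0.0131],[-0.0032,-0.0321,0.0131],[-0.0032,-0.0321,0.0131]],"twist":[0,0,0,0,0,0,0,0,0,0,0,0,0,0,0,0],"claw":[0,0,0,0,0,0,0,0,0,0,0,0,0,0,0,0]}'
python3 -m creep '{"linear":[[0,0,0],[0,0,0],[0,0,0],[0,0,0],[0,0,0],[0,0,0],[0,0,0],[0,0,0],[0,0,0]],"twist":[6.46,6.46,6.46,6.46,6.46,6.46,6.46,0,0],"claw":[0,0,0,0,0,0,0,0,0]}'
python3 - <<'E'
from h import *
s=st();im=snap('wrist','w25.png',scale=1.5);snap('top','t25.png',scale=1.5);snap('scene','s25.png',scale=1.5)
look(['key_green_top','key_blue_top','key_red_top','key_yellow_top','wipe1','console']);look(['wipe1'],'top');look(['wipe1'],'scene')
E
```

```text
time_s: 39.18
tool_pos: [401.9, -391.8, 260.8]
tool_rot: [[0.001, 0.703, 0.711], [-0.0, 0.711, -0.703], [-1.0, 0.0, 0.001]]
ft_force: [0.2, -0.6, 0.2]
width: 0.2
time_s: 39.93
tool_pos: [402.6, -390.2, 260.5]
tool_rot: [[0.0, 1.0, 0.005], [-0.0, 0.005, -1.0], [-1.0, 0.0, 0.0]]
ft_force: [0.4, -0.1, 0.4]
width: 0.1
t 39.93 tcp [ 402.6 -390.2  260.5] yaw 0.31 down [ 0. -0. -1.] F [ 0.4 -0.1  0.4] w 0.1
key_green_top 0.77 [ 410. -370.   70.] [237. 165.]
key_blue_top 0.84 [ 417. -433.   64.] [290. 158.]
key_red_top 0.7 [ 465. -360.   70.] [229. 117.]
key_yellow_top 0.58 [ 482. -424.   67.] [285. 101.]
console 0.66 [ 483. -396.   43.] [260. 101.]
wipe1 0.84 [474. 394.  42.] [114. 232.]
wipe1 0.82 [523. 402.  44.] [111. 215.]
wipe1 0.55 [519. 342.  43.] [132. 216.]
wipe1 0.53 [793. 115.  91.] [332. 179.]
wipe1 0.46 [528. 411.  45.] [291. 129.]
```

View pics/w25.png

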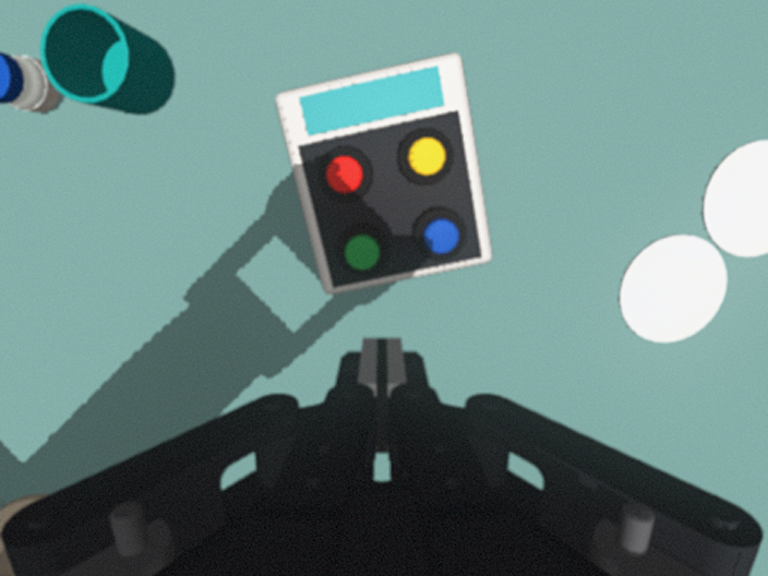

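View pics/t25.png

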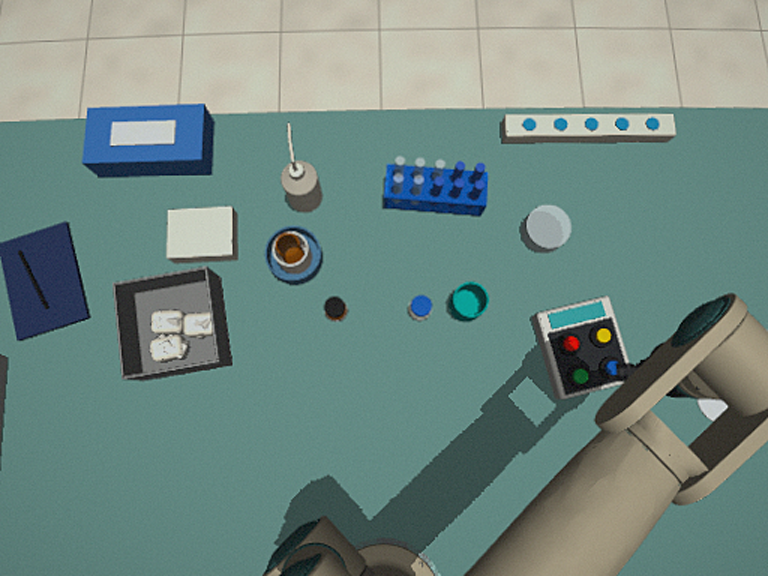

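View pics/s25.png

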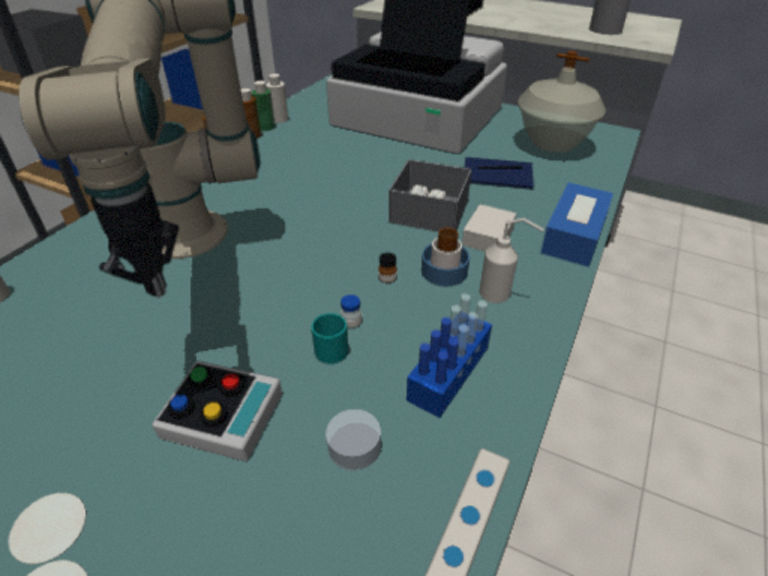

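The wrist view shows red (229,116), yellow (284,105), green (241,168) and blue (294,158). The nest is upright, three wipes are in the bin, and nothing else is loose. Now the key positions.

```bash
python3 - <<'E'
from h import *
p=r.camera_params('wrist'); s=st(); R=s['tool_rot']
K=dict(red=(344,174),yellow=(426,157),green=(362,252),blue=(441,237))
for z in (55,60,65):
    W={k:px2w(p,np.array(v)/1.5,z) for k,v in K.items()}
    print(z,{k:w[:2].round(1).tolist() for k,w in W.items()},[round(float(np.linalg.norm(W[a]-W[b])),1) for a,b in [('red','yellow'),('green','blue'),('red','green'),('yellow','blue')]])
    print({k:(R.T@(w-s['tool_pos'])).round(1).tolist() for k,w in W.items()})
E
```

```text
t 40.48 tcp [ 401.9 -390.1  260.5] yaw 0.09 down [ 0. -0. -1.] F [ 0.3 -1.4 -1. ] w -0.1
55 {'red': [465.6, -360.1], 'yellow': [478.6, -424.4], 'green': [403.3, -373.7], 'blue': [415.8, -438.2]} [65.5, 65.7, 63.7, 64.3]
{'red': [205.5, 63.8, -29.9], 'yellow': [205.5, 76.6, 34.4], 'green': [205.5, 1.5, -16.5], 'blue': [205.5, 13.8, 48.1]}
60 {'red': [465.6, -360.6], 'yellow': [478.4, -423.9], 'green': [404.3, -373.9], 'blue': [416.5, -437.5]} [64.6, 64.8, 62.8, 63.4]
{'red': [200.5, 63.8, -29.5], 'yellow': [200.5, 76.5, 33.9], 'green': [200.5, 2.4, -16.2], 'blue': [200.5, 14.6, 47.4]}
65 {'red': [465.7, -361.0], 'yellow': [478.3, -423.4], 'green': [405.2, -374.1], 'blue': [417.3, -436.8]} [63.6, 63.8, 61.9, 62.5]
{'red': [195.5, 63.8, -29.0], 'yellow': [195.5, 76.3, 33.4], 'green': [195.5, 3.3, -16.0], 'blue': [195.5, 15.3, 46.7]}
```

```bash
python3 -m creep '{"linear":[[0,0.003,-0.016],[0.035,0,0],[0.035,0,0],[0.035,0,0],[0.035,0,0],[0.025,0,0],[0.01,0,0],[0,0,0],[0,0,0],[0,0,0]],"twist":[0,0,0,0,0,0,0,0,0,0],"claw":[0,0,0,0,0,0,0,0,0,0]}'
python3 - <<'E'
from h import *
s=st();im=snap('wrist','w26.png',scale=1.5);snap('scene','s26.png',crop=(80,190,220,320),scale=4)
E
```

```text
time_s: 41.32
tool_pos: [405.8, -375.2, 88.0]
tool_rot: [[0.003, 1.0, 0.001], [-0.003, 0.001, -1.0], [-1.0, 0.003, 0.003]]
ft_force: [0.4, -0.4, 0.2]
width: -0.1
t 41.32 tcp [ 405.8 -375.2   88. ] yaw 0.08 down [ 0.003 -0.003 -1.   ] F [ 0.4 -0.4  0.2] w -0.1
```

View pics/w26.png

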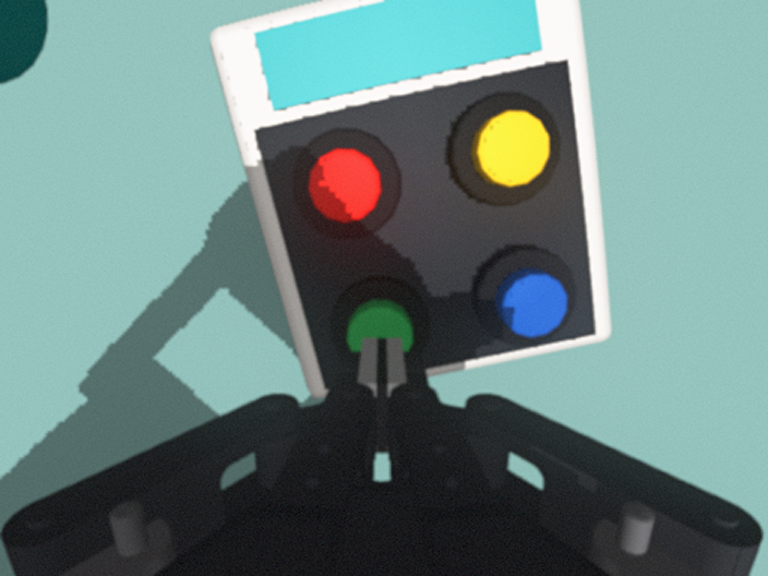

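View pics/s26.png

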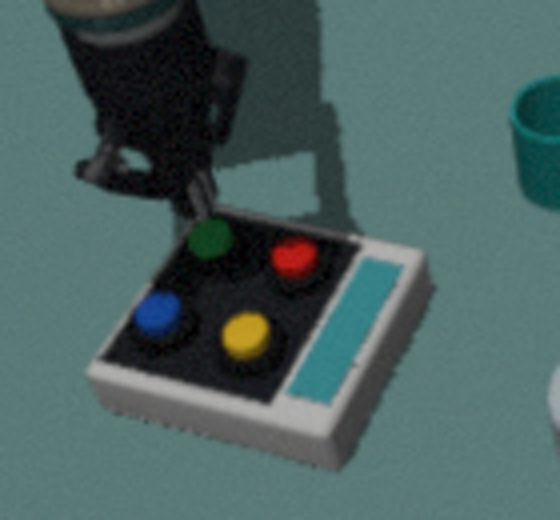

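Tips are centred over the green key at (253,220). Feel downward.

```bash
python3 - <<'E'
from h import *
p=r.camera_params('wrist')
for z in (60,63,66):
    print(z,{k:px2w(p,np.array(v)/1.5,z)[:2].round(1).tolist() for k,v in dict(red=(345,186),yellow=(514,149),blue=(535,305)).items()})
E
python3 -m creep '{"linear":[[0.01,0,0],[0.008,0,0],[0,0,0],[0,0,0]],"twist":[0,0,0,0],"claw":[0,0,0,0]}'; python3 -m creep '{"linear":[[0.003,0,0],[0,0,0]],"twist":[0,0],"claw":[0,0]}';python3 -m creep '{"linear":[[0.003,0,0],[0,0,0]],"twist":[0,0],"claw":[0,0]}'
```

```text
60 {'red': [465.8, -360.4], 'yellow': [479.9, -425.5], 'blue': [417.2, -439.2]}
63 {'red': [465.8, -360.6], 'yellow': [479.7, -424.6], 'blue': [418.1, -438.1]}
66 {'red': [465.9, -360.9], 'yellow': [479.6, -423.7], 'blue': [419.1, -436.9]}
time_s: 41.75
tool_pos: [404.6, -373.8, 66.9]
tool_rot: [[-0.001, 1.0, 0.001], [0.001, 0.001, -1.0], [-1.0, -0.001, -0.001]]
ft_force: [-0.6, 1.1, 1.0]
width: -0.2
time_s: 41.92
tool_pos: [405.0, -374.2, 64.5]
tool_rot: [[0.0, 1.0, 0.001], [-0.0, 0.001, -1.0], [-1.0, 0.0, 0.0]]
ft_force: [0.1, 0.6, 2.9]
width: 0.2
time_s: 42.08
tool_pos: [405.1, -374.3, 61.6]
tool_rot: [[0.001, 1.0, 0.001], [-0.001, 0.001, -1.0], [-1.0, 0.001, 0.001]]
ft_force: [-0.8, 1.5, 4.9]
width: 0.1
```

```bash
python3 -m creep '{"linear":[[0.002,0,0],[0,0,0]],"twist":[0,0],"claw":[0,0]}'; python3 -m creep '{"linear":[[0.001,0,0],[0,0,0],[0,0,0]],"twist":[0,0,0],"claw":[0,0,0]}'
```

```text
time_s: 42.25
tool_pos: [405.2, -374.4, 61.0]
tool_rot: [[0.001, 1.0, 0.001], [-0.001, 0.001, -1.0], [-1.0, 0.001, 0.001]]
ft_force: [-2.6, 1.4, 9.8]
width: -0.0
time_s: 42.5
tool_pos: [405.2, -374.5, 60.9]
tool_rot: [[0.001, 1.0, 0.001], [-0.001, 0.001, -1.0], [-1.0, 0.001, 0.001]]
ft_force: [-5.8, 5.7, 16.6]
width: -0.3
```

Green bottomed (16 N at z=60.9). Lift and move over to blue.

```bash
python3 -m creep '{"linear":[[-0.01,0,0],[-0.017,0,0],[0,0,0],[0,0.0043,0.0209],[0,0.0043,0.0209],[0,0.0044,0.0209],[0,0,0],[0,0,0],[0,0,0]],"twist":[0,0,0,0,0,0,0,0,0],"claw":[0,0,0,0,0,0,0,0,0]}'
python3 - <<'E'
from h import *
s=st();im=snap('wrist','w27.png',scale=1.5)
E
```

```text
time_s: 43.25
tool_pos: [417.7, -436.1, 84.5]
tool_rot: [[-0.001, 1.0, 0.001], [0.001, 0.001, -1.0], [-1.0, -0.001, -0.001]]
ft_force: [0.1, -0.7, -0.3]
width: 0.2
t 43.25 tcp [ 417.7 -436.1   84.5] yaw 0.08 down [-0.001  0.001 -1.   ] F [ 0.1 -0.7 -0.3] w 0.2
```

View pics/w27.png

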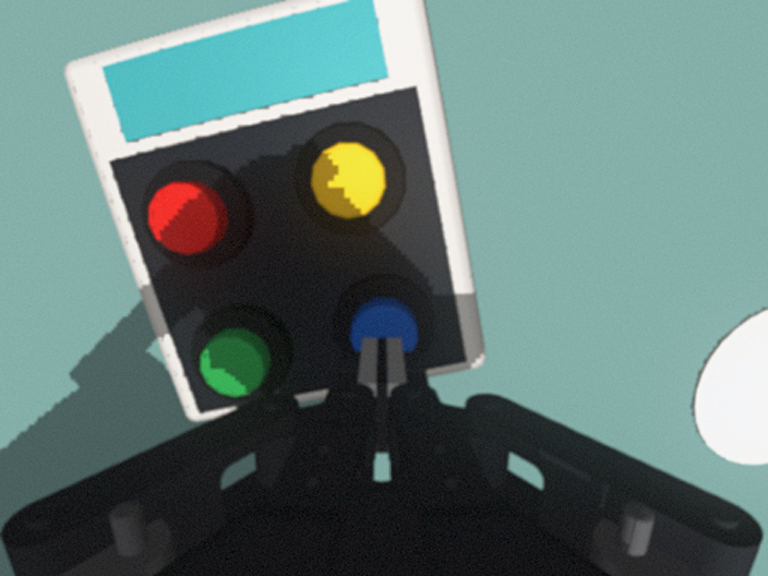

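Centred over blue. Press.

```bash
python3 -m creep '{"linear":[[0.01,0,0],[0.006,0,0],[0.003,0,0],[0.003,0,0],[0.002,0,0],[0,0,0],[0,0,0]],"twist":[0,0,0,0,0,0,0],"claw":[0,0,0,0,0,0,0]}'; python3 -m creep '{"linear":[[0.002,0,0],[0,0,0],[0,0,0]],"twist":[0,0,0],"claw":[0,0,0]}'
```

```text
time_s: 43.88
tool_pos: [418.1, -436.7, 61.9]
tool_rot: [[0.0, 1.0, 0.001], [-0.0, 0.001, -1.0], [-1.0, 0.0, 0.0]]
ft_force: [-1.2, 3.0, 5.2]
width: -0.0
time_s: 44.13
tool_pos: [418.4, -437.1, 61.0]
tool_rot: [[0.001, 1.0, 0.001], [-0.001, 0.001, -1.0], [-1.0, 0.001, 0.001]]
ft_force: [-1.9, 4.1, 8.4]
width: -0.1
```

```bash
python3 -m creep '{"linear":[[0.001,0,0],[0,0,0],[0,0,0]],"twist":[0,0,0],"claw":[0,0,0]}'; python3 -m creep '{"linear":[[-0.01,0,0],[-0.017,0,0],[0,0,0],[0,-0.0043,-0.0209],[0,-0.0043,-0.0209],[0,-0.0044,-0.0209],[0,0,0],[0,0,0],[0,0,0]],"twist":[0,0,0,0,0,0,0,0,0],"claw":[0,0,0,0,0,0,0,0,0]}'
python3 - <<'E'
from h import *
s=st();im=snap('wrist','w28.png')
E
```

```text
time_s: 44.38
tool_pos: [418.4, -437.2, 60.9]
tool_rot: [[0.001, 1.0, 0.001], [-0.001, 0.001, -1.0], [-1.0, 0.001, 0.001]]
ft_force: [-4.6, 6.9, 14.4]
width: 0.2
time_s: 45.13
tool_pos: [405.0, -374.7, 85.4]
tool_rot: [[0.0, 1.0, 0.001], [-0.001, 0.001, -1.0], [-1.0, 0.0, 0.001]]
ft_force: [0.6, 0.4, 0.1]
width: -0.0
t 45.13 tcp [ 405.  -374.7   85.4] yaw 0.07 down [ 0.    -0.001 -1.   ] F [0.6 0.4 0.1] w -0.0
```

View pics/w28.png

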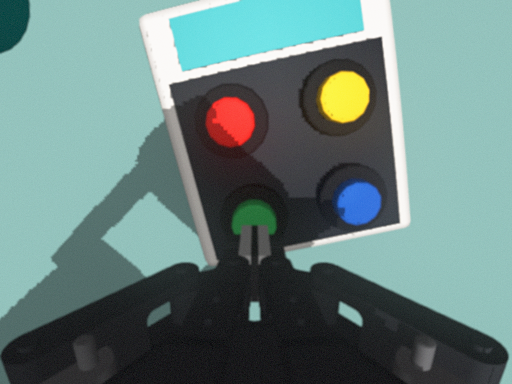

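Blue bottomed (14 N) and sprang back. I'm over green again; press, lift, then over red (466,-361).

```bash
python3 -m creep '{"linear":[[0.01,0,0],[0.006,0,0],[0.003,0,0],[0.003,0,0],[0.003,0,0],[0.002,0,0],[0,0,0],[0,0,0]],"twist":[0,0,0,0,0,0,0,0],"claw":[0,0,0,0,0,0,0,0]}'; python3 -m creep '{"linear":[[0.001,0,0],[0,0,0],[0,0,0]],"twist":[0,0,0],"claw":[0,0,0]}'
```

```text
time_s: 45.85
tool_pos: [404.6, -374.4, 60.8]
tool_rot: [[-0.001, 1.0, 0.001], [-0.0, 0.001, -1.0], [-1.0, -0.001, 0.0]]
ft_force: [-8.9, 6.5, 17.4]
width: -0.0
time_s: 46.1
tool_pos: [404.7, -374.4, 60.7]
tool_rot: [[-0.0, 1.0, 0.001], [-0.001, 0.001, -1.0], [-1.0, -0.0, 0.001]]
ft_force: [-12.2, 8.9, 22.6]
width: 0.1
```

```bash
python3 -m creep '{"linear":[[-0.01,0,0],[-0.018,0,0],[0,0,0],[0,0.0305,-0.0067],[0,0.0305,-0.0067],[0,0,0],[0,0,0],[0,0,0]],"twist":[0,0,0,0,0,0,0,0],"claw":[0,0,0,0,0,0,0,0]}'
python3 - <<'E'
from h import *
s=st();im=snap('wrist','w29.png')
E
```

```text
time_s: 46.77
tool_pos: [465.4, -360.5, 84.5]
tool_rot: [[-0.001, 1.0, 0.002], [0.001, 0.002, -1.0], [-1.0, -0.001, -0.001]]
ft_force: [-0.5, 0.0, -0.5]
width: -0.1
t 46.77 tcp [ 465.4 -360.5   84.5] yaw 0.09 down [-0.001  0.001 -1.   ] F [-0.5  0.  -0.5] w -0.1
```

View pics/w29.png

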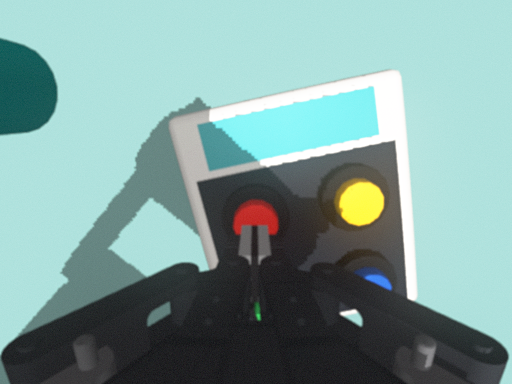

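Centred over red. Press.

```bash
python3 -m creep '{"linear":[[0.01,0,0],[0.006,0,0],[0.003,0,0],[0.003,0,0],[0.002,0,0],[0.002,0,0],[0,0,0],[0,0,0]],"twist":[0,0,0,0,0,0,0,0],"claw":[0,0,0,0,0,0,0,0]}'; python3 -m creep '{"linear":[[0.001,0,0],[0,0,0],[0,0,0]],"twist":[0,0,0],"claw":[0,0,0]}'
```

```text
time_s: 47.48
tool_pos: [465.5, -360.9, 61.0]
tool_rot: [[-0.0, 1.0, 0.001], [-0.001, 0.001, -1.0], [-1.0, -0.0, 0.001]]
ft_force: [-7.7, 2.8, 9.2]
width: 0.3
time_s: 47.73
tool_pos: [465.6, -360.9, 60.9]
tool_rot: [[-0.0, 1.0, 0.001], [-0.001, 0.001, -1.0], [-1.0, -0.0, 0.001]]
ft_force: [-9.3, 4.9, 16.1]
width: -0.1
```

Red bottomed (16 N). Retreat high and check everything.

```bash
python3 -m creep '{"linear":[[-0.01,0,0],[-0.03,0,0],[-0.04,0,0],[-0.04,0,0],[-0.04,0,0],[-0.03,-0.02,0],[0,-0.03,0],[0,0,0],[0,0,0],[0,0,0],[0,0,0],[0,0,0]],"twist":[0,0,0,0,0,0,0,0,0,0,0,0],"claw":[0,0,0,0,0,0,0,0,0,0,0,0]}'
python3 - <<'E'
from h import *
s=st();w=snap('wrist','w30.png');t=snap('top','t30.png');c=snap('scene','s30.png')
cv2.imwrite('pics/all30.png',cv2.resize(cv2.cvtColor(np.vstack([np.hstack([w,t]),np.hstack([c,c*0])]),cv2.COLOR_RGB2BGR),(800,600)))
snap('scene','s30b.png',crop=(180,80,360,240),scale=4)
look(['wipe1'],'top')
E
```

```text
time_s: 48.73
tool_pos: [416.4, -360.5, 247.7]
tool_rot: [[-0.001, 1.0, 0.002], [0.001, 0.002, -1.0], [-1.0, -0.001, -0.001]]
ft_force: [0.4, -0.3, 0.3]
width: -0.5
t 48.73 tcp [ 416.4 -360.5  247.7] yaw 0.12 down [-0.001  0.001 -1.   ] F [ 0.4 -0.3  0.3] w -0.5
wipe1 0.88 [526. 404.  47.] [110. 214.]
wipe1 0.86 [517. 343.  42.] [132. 217.]
wipe1 0.57 [473. 397.  42.] [112. 232.]
```

View pics/all30.png

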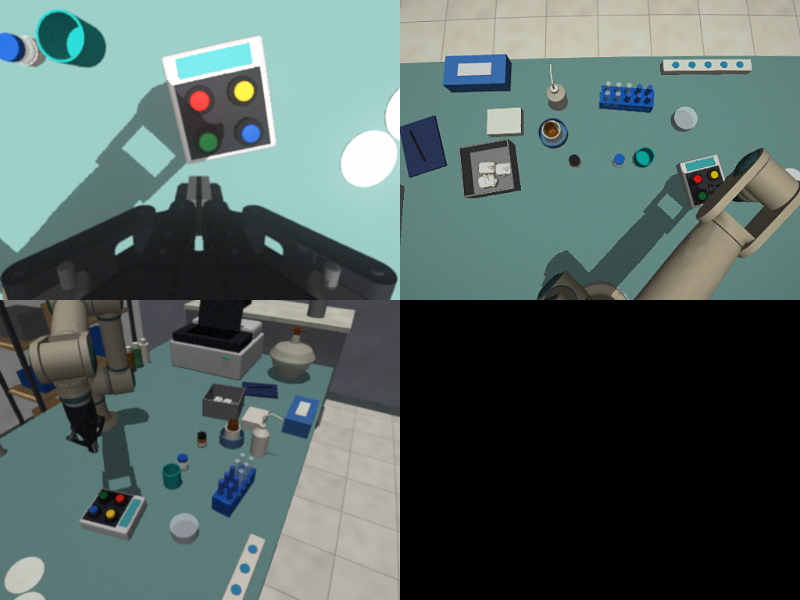

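View pics/s30b.png

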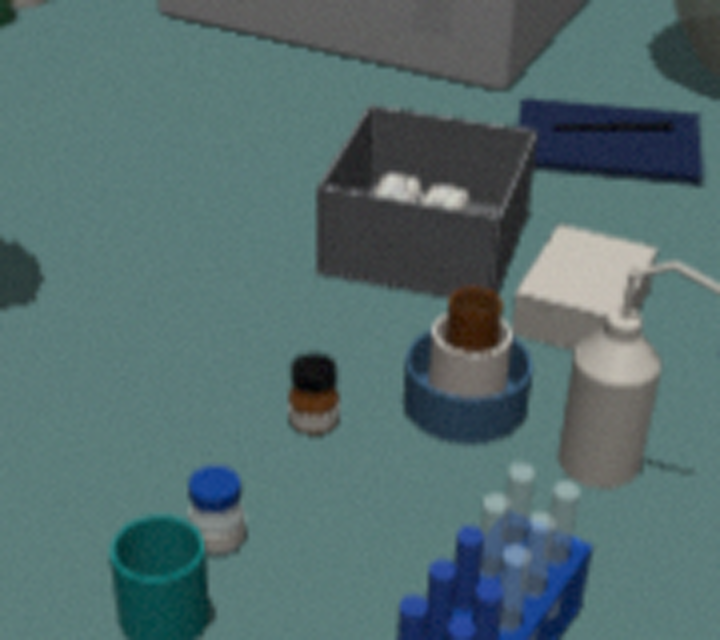

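The pictures show the vessels nested upright, three wipes in the bin, all keys up, no loose wipes, the bystanders in place and the arm clear. Handing in.

```bash
python3 -c "
from h import *
print(r.job_done())"
```

```text
the job is handed in; nothing more can be done
None
```

The bench is closed down and the job is handed in at about 49 s of the 200 s; no verdict was reported.

- **Wipes:** I found three wipes and put all three in the bin. The last top, scene and wrist pictures showed none left on the bench.
- **Vessels:** The white beaker stands in the blue dish and the amber beaker in the white one. They looked concentric and upright after release. The wrist view put the white beaker within about 1 mm of the dish's centre. I left the turquoise look-alike alone.
- **Keys:** I pressed green, blue, green, red in that order. Each key was felt to its stop at z of about 61 mm, with 14 to 23 N. Each was fully released before the next, and yellow was never touched.
- **Last check:** All four keys were up, the bystanders were where they started, and the arm was clear with about 0 N on the wrist.
- **Disagreements:** The top camera placed the vessels up to about 8 mm away from the wrist camera, and the networks sometimes named the wrong thing. I relied on the wrist camera's rim fits for grasping and placing, and the contacts agreed with them.

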